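# Load the carton stacker behind its sprung gate

## Robot

A 6-joint arm with a two-finger parallel gripper is mounted at the origin on the work surface. World frame = base frame: x ahead of the robot, y to its left, z up, the work surface at z = 0. Lengths are in m, angles in rad, forces in N, time in s.
With the tool pointing down it reaches from about 0.25 to 0.775 m from the base axis. Payload 4 kg.
Tool frame: the origin (TCP) lies between the finger pads; the fingertips stand 14 mm ahead of it and the grasp point (between the pads) lies 5 mm behind it (tip_reach is the distance from the TCP to the fingertips, in m); z points along the fingers, y is the line along which they close (so a half turn about z gives the same grasp; the last joint's range is limited). The gripper opens to 94 mm and grips with 3 to 60 N. Pads are 16 mm wide; open, the fingers measure 119 mm over their backs; the gripper's body (75 mm by 177 mm) begins 78 mm behind the grasp point.
Start: joints at [1.166, 0.087, 1.371, -0, 1.684, -0.103], TCP at [0.163, 0.525, 0.22] pointing down, gripper open.
Joint ranges: [-3.1, 3.1], [-0.76, 2.03], [0.27, 2.55], [-1.08, 4.22], [0.17, 2.65], [-2.57, 2.57]. Speed limits (rad/s): [2.79, 2.79, 3.14, 3.14, 3.14, 3.14].

## Interface

Orientations are given as [roll, pitch, yaw] about the fixed x, y, z axes, in that order (R = Rz(yaw) Ry(pitch) Rx(roll)).
In Python, from bench import * gives the robot as it stands. The module is installed in compiled form; this text tells all that it offers.
- The arm moves only by the tool servo_tool, never from a script. Its argument "targets" is a list of rows, each a list of 4 numbers: the shift along the tool's x, y, z in cm, then the turn about the tool's z in degrees. A call has 1 to 8 rows; each row is the pose to reach, as a shift and turn from the pose commanded when the call began, along the tool's axes at that moment; what a row does not reach only later rows make up. A row lasts 1/8 s, in which the tool goes at most 62.5 mm and 10.7 degrees, less where a joint would pass 70% of its speed; a pose out of reach is approached as far as the arm can. A call with a gripper value outside its range is refused whole. "claw" is the closure in counts, from 0 (fully open) to 255 (shut), set as the call begins (left out, the last holds). The fingers move at their own pace and stop on an object; the grip force is fixed at half the most. Time passes only in rows, so rows that repeat a pose let the fingers close. It gives the time, the measured TCP pose, the force, the opening and the grip force at its end, in the units of the state.
- get_obs(): the state, without advancing time (a new reading comes with each control period).
- snapshot(name): name is "scene" or "top"; returns the picture (384x512x3 uint8, blue, green, red); there is no depth.
- camera_model(name): a dict with "camera_matrix" (3x3 intrinsics, pixels), "camera_from_world" (4x4, takes a point from world to camera coordinates). Camera axes: x right, y up, looking along -z (the intrinsics and any distortion apply to the point x, -y, -z); pixel columns grow to the right and rows downward; lengths in m; the calibration is good to about 2 mm. A picture is of the moment at which its call begins. camera_model takes no time and is no camera call.
- close_job(): hands the job in; it is judged then, once.
The state is a dict: "time": time; "joint_positions": joint angles; "qvel": joint speeds; "joint_torque": joint torques, N m; "tool_pos": TCP position; "ee_rot": TCP orientation; "wrist_force": force on the tool from outside, world axes, zero at the start; "wrist_torque": the same for the moment, N m; "width": finger opening in m; "finger_force": force on a finger pad.
Only numpy, scipy, OpenCV 4.12 (cv2) and the standard library are available. Lean on these libraries where they do the work, as an engineer would, in place of code of your own. Each camera call takes 0.05 s, during which the arm holds its last target. There are 200 camera calls.

## Task

Swing the yellow sprung gate of the carton stacker open and lock it there by dropping the red-headed pin into the hole in the stacker's aluminium block. With the gate pinned open, stack all the cartons lying on the table flat one on another on the sloping bed, in one straight pile in the middle of the bed, each with a short end back against the green backstop. Then pull the pin so that the gate springs shut against the pile, stand the pin back in its wooden block, and do not knock over or shove away the tin, jar and spool standing among them.

Things in the scene. Friction and masses are not known exactly. Their poses are not given: they have to be found in the camera images.
- fixture: Carton stacker, fixed: dark steel base plate 280 x 285 x 10 mm (local x -75 to 205, y -235 to 50 mm). Origin on the table, below the middle of the line where bed meets backstop; z up, y level towards the backstop (downhill; roughly the robot's left), x across the bed towards the gate's pivot. Turned a little from start to start.
- bed: Plywood bed 120 mm wide, sloping 15 degrees. Origin: middle of the corner line of bed surface and green backstop, 25 mm above the table. x across (level), y down the slope, z square to the bed. Surface z = 0 from y = -106 mm to 0; backstop face y = 0, 110 mm wide, up to z = 107 mm; no side walls. Piled cartons' centres belong at x 0, y -50, z 15, 45, 75, 105 mm. Cartons do not slide down unaided.
- gate (a joint): Yellow gate arm on an upright pivot, opens counter-clockwise seen from above. 0: pad flat on the upper ends of cartons that touch the backstop; -0.2: stop, where it rests with the bed empty, pad over the bed; 1.1: held by the pin; 1.4: end of travel. Spring torque 0.33 N m/rad x (angle + 0.75 rad), damping 0.45 N m s/rad: shuts by itself in about 2 s.
- gate_pivot (a point): Point on the pivot axis, 75 mm above the table. From it the arm's bar, 18 mm wide, reaches 180 mm along (-cos a, -sin a) in the fixture's x, y at joint angle a; its stack side is (-sin a, cos a). Bar underside 65 mm, top 85 mm above the table.
- gate_pad (a point): Middle of the face of the gate's pad, which presses on the cartons: 160 mm along the bar from the pivot, 33 mm to the stack side of the bar's middle line. Pad 50 mm wide, its top 138 mm above the table.
- keeper_hole (a point): Mouth (centre, 60 mm above the table) of the upright hole, 16.5 mm wide, 26 mm deep, chamfer 2 mm, in the aluminium block 60 x 60 mm. The bar passes 5 mm above the block. Pin in the hole on the bar's stack side: the bar leans on it 100 mm from the pivot at about 1.1 rad. One hand: hold the pin by its head, push the bar with the shaft, foot just above the block, until over the hole, then lower it.
- pin: Loose locking pin, 100 mm tall, upright at the start in the wooden block. Origin at the centre of its foot, z along the shaft to the head. Steel shaft 14 mm in diameter with a chamfered foot, from z = 0 to 66 mm; red square head 28 x 28 mm from z = 66 to 100 mm, sides along its x and y. 100 g.
- pin_block: Dark wooden block 60 x 60 x 45 mm, fixed to the table, where the pin is kept. Origin under its centre on the table, z up.
- park_hole (a point): Mouth (centre, 45 mm above the table) of the block's upright hole, 19 mm wide, 35 mm deep; the parked pin's foot stands 10 mm above the table.
- glue_tin: Red-labelled glue tin 72 mm in diameter, 110 mm high, heavy; bystander, origin under its centre.
- jar: Amber jar with a blue cap, 68 mm in diameter, 100 mm high; bystander, origin under its centre.
- spool: Orange thread spool 64 mm in diameter, 80 mm high; bystander, origin under its centre.
- carton1: Brown carton with a white band, 60 x 100 x 30 mm along its x, y, z (origin at its centre), 105 to 210 g, lying flat on the table at the start (centre 15 mm up). May be absent (two to four cartons are there).
- carton2: Brown carton with a white band, 60 x 100 x 30 mm along its x, y, z (origin at its centre), 105 to 210 g, lying flat on the table at the start (centre 15 mm up). May be absent (two to four cartons are there).
- carton3: Brown carton with a white band, 60 x 100 x 30 mm along its x, y, z (origin at its centre), 105 to 210 g, lying flat on the table at the start (centre 15 mm up). May be absent (two to four cartons are there).
- carton4: Brown carton with a white band, 60 x 100 x 30 mm along its x, y, z (origin at its centre), 105 to 210 g, lying flat on the table at the start (centre 15 mm up). May be absent (two to four cartons are there).

How it is judged:
By the outcome, as a careful person would: the job done as asked, in the order asked, and still so for the second after the job is handed in, with the robot touching nothing.
Of carton1, carton2, carton3, carton4 only 2 to 4 are there at a start; the rules pass over those that are not, and their reading is None.
At some moment in a run one of carton1, carton2, carton3, carton4 may be knocked a few centimetres aside while the robot is not near it.
It also fails if it takes over 210 s, if anything falls off the work surface, if the arm or the gripper's body presses on something with over 40 N, if the wrist force passes 120 N, or if a joint passes its speed limit or range.

## Working session

There is one attempt and no reset: what is moved stays moved. The work goes in short steps, Python scripts to look and compute and a tool call to move; the robot and the scene stay as the last step left them, time stands still between calls to the robot, and variables do not carry over. Pictures are saved under pics/ and viewed, at most 14 in all, crops included, and the job is handed in when it is done.

Besides the shell and the picture viewer there is one more tool, called after "Request:" as name(argument=value, ...) on one line, values as JSON. servo_tool: Moves the arm, as the interface text tells. Its arguments: {"type":"object","properties":{"targets":{"type":"array"},"claw":{"type":"number"}},"required":["targets"]}

```bash
mkdir -p pics; python3 - <<'E'
from bench import *
import cv2
for n in("scene","top"):
    cv2.imwrite(f"pics/{n}0.png",cv2.resize(snapshot(n),None,fx=1.5,fy=1.5)); m=camera_model(n); print(m)
o=get_obs();print(o)
E
```

```text
{'camera_matrix': array([[363.90297916,   0.        , 255.19751872],
       [  0.        , 363.90297916, 197.63779257],
       [  0.        ,   0.        ,   1.        ]]), 'camera_from_world': array([[ 0.65143907,  0.75847506,  0.01851302, -0.38133527],
       [-0.41987931,  0.3400876 ,  0.84145219,  0.17927272],
       [ 0.63192445, -0.55592806,  0.54001433, -1.344559  ],
       [ 0.        ,  0.        ,  0.        ,  1.        ]])}
{'camera_matrix': array([[429.5002746 ,   0.        , 256.45171748],
       [  0.        , 429.5002746 , 182.30580459],
       [  0.        ,   0.        ,   1.        ]]), 'camera_from_world': array([[ 4.63875732e-04, -9.99992903e-01, -3.73891062e-03,
        -1.87045435e-03],
       [ 9.87903411e-01, -1.21530901e-04,  1.55070424e-01,
        -5.71228171e-01],
       [-1.55069778e-01, -3.76561596e-03,  9.87896343e-01,
        -1.23860867e+00],
       [ 0.00000000e+00,  0.00000000e+00,  0.00000000e+00,
         1.00000000e+00]])}
{'time': 0.1, 'joint_positions': array([ 1.16592062e+00,  8.78938215e-02,  1.37206226e+00, -1.17472160e-05,
        1.68360051e+00, -1.03108727e-01]), 'qvel': array([-0.00133976, -0.00017661, -0.00230715,  0.00060887,  0.0001458 ,
        0.0006118 ]), 'joint_torque': array([ 2.39565794e-03, -3.41249871e+01, -3.03300977e+01,  7.20298779e-02,
        3.04013863e-02, -8.28312932e-05]), 'tool_pos': array([0.16329737, 0.52472379, 0.21843497]), 'ee_rot': array([-3.13963795e+00, -1.90526676e-04,  2.83982417e+00]), 'wrist_force': array([-0.2272894 , -0.85838535,  1.2125774 ]), 'wrist_torque': array([ 0.04253316,  0.04490765, -0.02626528]), 'finger_force': 0.0, 'width': 0.09435757185943226}
```

```bash
ls -la .
```

```text
total 12
drwxr-xr-x  3 agent agent 4096 Dec  3 12:40 .
drwxr-xr-x 23 root  root  4096 Dec  3 12:40 ..
drwxr-xr-x  2 agent agent 4096 Dec  3 12:40 pics
```

View pics/scene0.png

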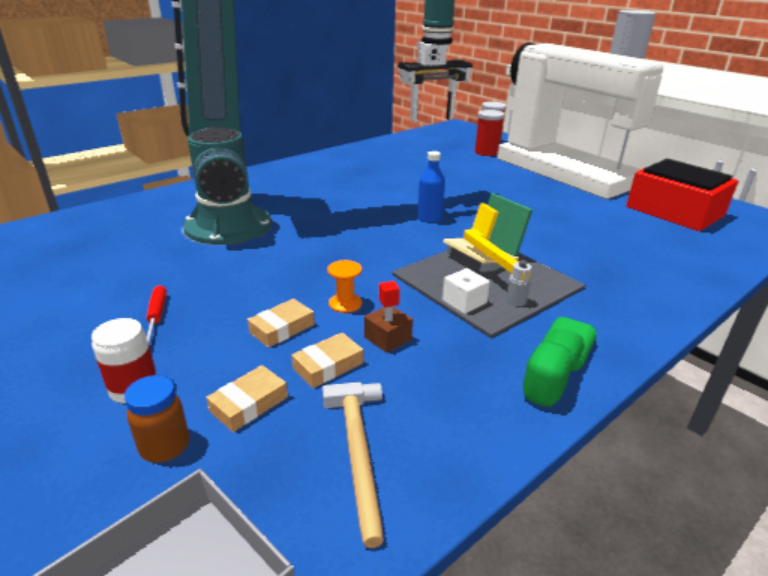

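View pics/top0.png

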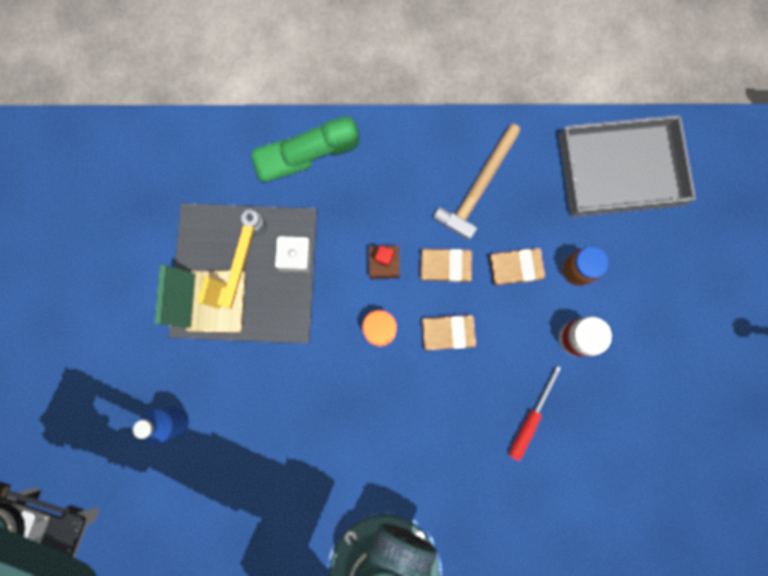

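The scene view shows the stacker at the right and three cartons near (280,323), (328,360) and (248,398), with the spool, tin and jar standing among them. In the top view (1.5x) the pin head is at (385,256) and the keeper hole at (292,254). The pivot is at (251,218), and the cartons are at (446,265), (517,266) and (449,333).

```bash
cat >h.py <<'E'
from bench import *
import cv2, numpy as np
def ray(n,u,v,z):
    m=camera_model(n);K=m["camera_matrix"];T=m["camera_from_world"];R=T[:3,:3]
    c=-R.T@T[:3,3]; d=np.linalg.solve(K,[u,v,1.]);d=R.T@(d*[1,-1,-1])
    return c+d*(z-c[2])/d[2]
def pix(n,p):
    m=camera_model(n);q=(m["camera_from_world"]@np.r_[p,1])[:3]*[1,-1,-1];q=m["camera_matrix"]@q
    return q[:2]/q[2]
def blobs(im,lo,hi,amin=20):
    h=cv2.cvtColor(im,cv2.COLOR_BGR2HSV);m=cv2.inRange(h,np.array(lo),np.array(hi))
    m=cv2.morphologyEx(m,cv2.MORPH_CLOSE,np.ones((3,3)))
    return [c for c in cv2.findContours(m,cv2.RETR_EXTERNAL,cv2.CHAIN_APPROX_NONE)[0] if cv2.contourArea(c)>amin]
def rect(n,c,z):
    "minAreaRect of contour cast on plane z: centre, sizes, yaw of long side (deg)"
    P=np.array([ray(n,u,v,z)[:2] for u,v in c[:,0]],np.float32)
    b=cv2.boxPoints(cv2.minAreaRect(P)); e=[b[1]-b[0],b[2]-b[1]]
    e.sort(key=lambda q:-np.hypot(*q)); y=np.degrees(np.arctan2(e[0][1],e[0][0]))%180
    return b.mean(0),np.hypot(*e[0]),np.hypot(*e[1]),y
def cartons(im=None):
    im=snapshot("top") if im is None else im
    h=cv2.cvtColor(im,cv2.COLOR_BGR2HSV)
    m=((h[...,0]<28)&(h[...,1]>60)&(h[...,2]>120))|((h[...,1]<60)&(h[...,2]>140))
    out=[]
    for c in cv2.findContours(m.astype(np.uint8),cv2.RETR_EXTERNAL,cv2.CHAIN_APPROX_NONE)[0]:
        if 400<cv2.contourArea(c)<1100:
            r=rect("top",c,.015)
            if .08<r[1]<.125 and .05<r[2]<.08: out.append(r)
    return out
def go(x,y,z,yaw):
    "row (cm,deg) from the present pose to world x,y,z, tool yaw (deg); z of TCP"
    o=get_obs();a=o["ee_rot"][2];d=np.array([x,y,z])-o["tool_pos"]
    X=np.array([np.cos(a),np.sin(a),0]);Y=np.array([np.sin(a),-np.cos(a),0])
    t=-(yaw-np.degrees(a)+180)%360-180
    t=-((yaw-np.degrees(a)+180)%360-180)
    print("row",np.round([d@X*100,d@Y*100,-d[2]*100,t],2),"yaw",round(np.degrees(a),1),"q6",round(o["joint_positions"][5],2))
E
python3 - <<'E'
from h import *
im=snapshot("top")
for r in cartons(im): print("carton",r)
for c in blobs(im,(0,150,150),(6,255,255),20): print("red",cv2.boundingRect(c),rect("top",c,.11))
for c in blobs(im,(0,0,40),(179,90,110),3000): 
    if cv2.boundingRect(c)[1]>120: print("plate",rect("top",c,.01), [np.round(ray("top",*p,.01)[:2],3) for p in cv2.boxPoints(cv2.minAreaRect(c))])
for c in blobs(im,(22,150,150),(35,255,255)): print("yellow",rect("top",c,.085))
cv2.imwrite("pics/t1.png",cv2.resize(im[125:240,100:290],None,fx=4,fy=4,interpolation=cv2.INTER_CUBIC))
for n,(u,v),z in [("park",(256,174),.045),("keeper",(292/1.5,254/1.5),.06),("spool",(379/1.5,328/1.5),.08),("jar",(592/1.5,263/1.5),.1),("tin",(592/1.5,337/1.5),.11)]: print(n,ray("top",u,v,z))
E
```

```text
carton (array([ 0.4567335 , -0.13013683], dtype=float32), np.float32(0.10523046), np.float32(0.06675932), np.float32(93.91636))
carton (array([ 0.593977  , -0.12754986], dtype=float32), np.float32(0.10183805), np.float32(0.06524134), np.float32(89.98457))
carton (array([ 0.59199935, -0.27239078], dtype=float32), np.float32(0.105341434), np.float32(0.06697158), np.float32(96.4955))
red (341, 275, 19, 30) (array([ 0.2653243 , -0.25632745], dtype=float32), np.float32(0.08598435), np.float32(0.016741935), np.float32(151.31683))
red (250, 165, 13, 12) (array([ 5.9733504e-01, -4.8482418e-04], dtype=float32), np.float32(0.031688657), np.float32(0.03076794), np.float32(158.4559))
yellow (array([0.5282386 , 0.32900232], dtype=float32), np.float32(0.04619966), np.float32(0.046000164), np.float32(75.972275))
yellow (array([0.5798933 , 0.28417066], dtype=float32), np.float32(0.15685034), np.float32(0.017769985), np.float32(166.2474))
park [ 5.96344866e-01 -4.08896787e-04  4.50000000e-02]
keeper [0.60778565 0.18149608 0.06      ]
spool [0.46017808 0.00889211 0.08      ]
jar [ 0.58266736 -0.39737011  0.1       ]
tin [ 0.44141168 -0.38725716  0.11      ]
```

View pics/t1.png

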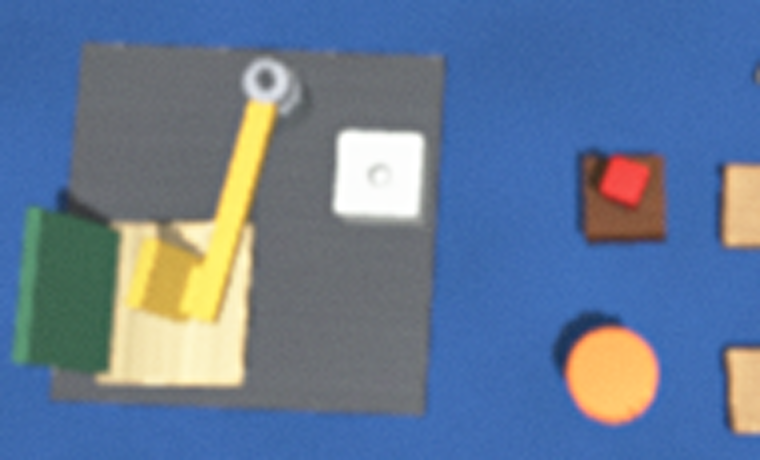

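The close crop shows the plate corners at crop (84,44), (441,57), (425,412) and (52,400). The keeper hole is at (379,175), the pivot top at (267,80), and the head is centred at (626,180), turned about 20°.

```bash
python3 - <<'E'
from h import *
C=lambda u,v:(100+u/4,125+v/4)
W=[ray("top",*C(*p),.01)[:2] for p in [(84,44),(441,57),(425,412),(52,400)]]
L=[(.205,.05),(.205,-.235),(-.075,-.235),(-.075,.05)]
W=np.array(W);L=np.array(L)
a=W-W.mean(0);b=L-L.mean(0)
th=np.arctan2((b[:,0]*a[:,1]-b[:,1]*a[:,0]).sum(),(a*b).sum())
R=np.array([[np.cos(th),-np.sin(th)],[np.sin(th),np.cos(th)]])
t=W.mean(0)-R@L.mean(0)
print("fixture",t,np.degrees(th),"res mm",np.round(1e3*(W-L@R.T-t),1))
f=lambda w:np.round(1e3*R.T@(np.array(w)[:2]-t),1)
print("keeper",f(ray("top",*C(379,176),.06)),ray("top",*C(379,176),.06))
print("pivot at z .085/.11",f(ray("top",*C(267,80),.085)),f(ray("top",*C(267,80),.11)))
print("bed upper corners",f(ray("top",*C(252,222),.0524)),f(ray("top",*C(244,384),.0524)))
print("backstop top corners",f(ray("top",*C(28,207),.128)),f(ray("top",*C(14,362),.128)))
print("block corners",[np.round(ray("top",*C(*p),.045)[:2],4) for p in [(584,153),(664,153),(665,240),(587,241)]])
print("block mean",np.mean([ray("top",*C(*p),.045)[:2] for p in [(584,153),(664,153),(665,240),(587,241)]],0))
s=snapshot("scene")
for c in blobs(s,(0,150,120),(6,255,255),20):
    x=cv2.boundingRect(c)
    if 240<x[0]<275: 
        print("scene head",x); u,v=x[0]+x[2]/2,x[1]+x[3]/2
        for z in(.085,.093,.1): print(z,ray("scene",u,v,z))
E
```

```text
fixture [0.51783552 0.3812767 ] -1.9242826004723115 res mm [[-1.2 -2.6]
 [-2.2  3. ]
 [ 2.   1. ]
 [ 1.4 -1.4]]
keeper [  97.6 -196.8] [0.60879155 0.18127159 0.06      ]
pivot at z .085/.11 [ 161.8 -114.5] [ 155.8 -120.2]
bed upper corners [  61.1 -103.2] [ -59.1 -105.5]
backstop top corners [54.9 37. ] [-53.7  37.1]
block corners [array([0.6292, 0.0297]), array([ 0.6292, -0.0305]), array([ 0.563, -0.031]), array([0.5623, 0.0272])]
block mean [ 0.59590789 -0.00115312]
scene head (253, 188, 12, 17)
0.085 [0.59344575 0.00374566 0.085     ]
0.093 [ 0.60277475 -0.00466725  0.093     ]
0.1 [ 0.61093762 -0.01202855  0.1       ]
```

```bash
cat >>h.py <<'E'
T0=np.array([.5178,.3813]);TH=np.radians(-1.92)
def fx(x,y): # fixture mm -> world m
    c,s=np.cos(TH),np.sin(TH); return T0+np.array([c*x-s*y,s*x+c*y])/1e3
E
python3 - <<'E'
from h import *
print(ray("top",143/1.5,430/1.5,.18))
go(.598,-.001,.25,70)
E
```

```text
[0.27812102 0.41228255 0.18      ]
row [-57.13 -37.29  -3.12  92.71] yaw 162.7 q6 -0.1
```

Request:
servo_tool(targets=[[0,0,-6,0],[0,0,-10,0],[-5,-3,-10,10],[-10,-6.5,-10,20],[-15,-10,-10,30],[-20,-13,-10,40],[-25,-16,-10,50],[-30,-19.5,-10,60]])

```text
time: 1.2
tool_pos: [0.3929, 0.2483, 0.3193]
ee_rot: [3.141, -0.0, 1.787]
wrist_force: [0.3, 0.7, -0.0]
width: 0.0942
finger_force: 0.0
```

```bash
python3 -c "
from h import *
go(.598,-.001,.15,70)"
```

```text
row [-28.75  14.68  16.93  32.4 ] yaw 102.4 q6 0.22
```

Request:
servo_tool(targets=[[-5,2.5,2,8],[-10,5,4,16],[-15,7.5,7,24],[-20,10,10,32],[-25,13,14,32.4],[-28.75,14.7,16.9,32.4],[-28.75,14.7,16.9,32.4],[-28.75,14.7,16.9,32.4]])

```text
time: 2.2
tool_pos: [0.5985, 0.002, 0.1506]
ee_rot: [-3.141, -0.001, 1.227]
wrist_force: [-0.8, 0.9, 0.6]
width: 0.0938
finger_force: 0.0
```

```bash
python3 - <<'E'
from h import *
go(.598,-.001,.082,70)
s=snapshot("scene");cv2.imwrite("pics/s1.png",cv2.resize(s[110:260,180:330],None,fx=4,fy=4,interpolation=cv2.INTER_CUBIC))
E
```

```text
row [-0.3   0.06  6.86  0.3 ] yaw 70.3 q6 0.25
```

View pics/s1.png

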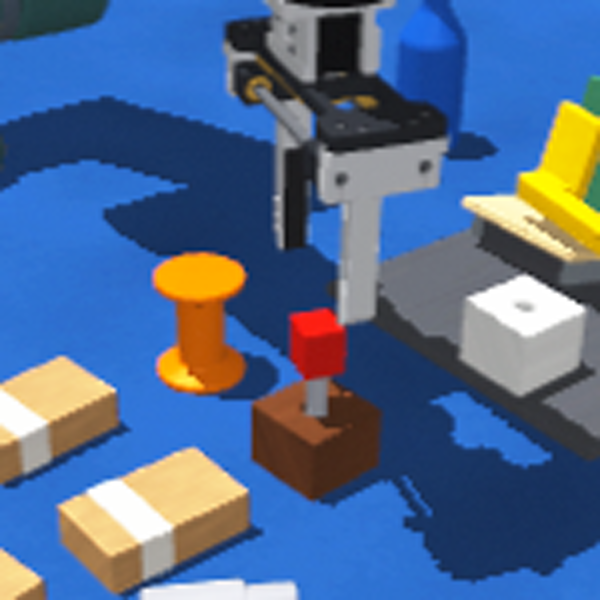

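The open fingers, tips at crop (292,248) and (360,320), straddle the red head at (318,343) with the tool above it. Next I descend and grip.

Request:
servo_tool(targets=[[-0.3,0,2,0],[-0.3,0,4,0],[-0.3,0,5.5,0],[-0.3,0,6.8,0],[-0.3,0,6.8,0],[-0.3,0,6.8,0]])

```text
time: 3.0
tool_pos: [0.5981, -0.001, 0.0832]
ee_rot: [3.14, -0.0, 1.227]
wrist_force: [0.3, -0.3, 0.9]
width: 0.0941
finger_force: 0.0
```

Request:
servo_tool(targets=[[0,0,0,0],[0,0,0,0],[0,0,0,0],[0,0,0,0],[0,0,0,0],[0,0,0,0]], claw=255)

```text
time: 3.75
tool_pos: [0.5976, -0.0011, 0.0825]
ee_rot: [-3.142, -0.0, 1.227]
wrist_force: [1.0, 0.3, 0.1]
width: 0.0374
finger_force: 0.0
```

Request:
servo_tool(targets=[[0,0,-1,0],[0,0,-3,0],[0,0,-5,0],[0,0,-7,0],[0,0,-9,0],[0,0,-9,0]])

```text
time: 4.5
tool_pos: [0.5988, -0.0012, 0.1751]
ee_rot: [3.137, -0.001, 1.227]
wrist_force: [0.5, -0.3, -0.8]
width: 0.0275
finger_force: 30.0
```

```bash
python3 - <<'E'
from h import *
p=fx(89,-74);print(p);go(*p,.16,61)
s=snapshot("scene");cv2.imwrite("pics/s2.png",cv2.resize(s[90:240,180:330],None,fx=4,fy=4,interpolation=cv2.INTER_CUBIC))
E
```

```text
[0.60427073 0.30435968]
row [28.96 -9.78  1.51  9.31] yaw 70.3 q6 0.25
```

View pics/s2.png

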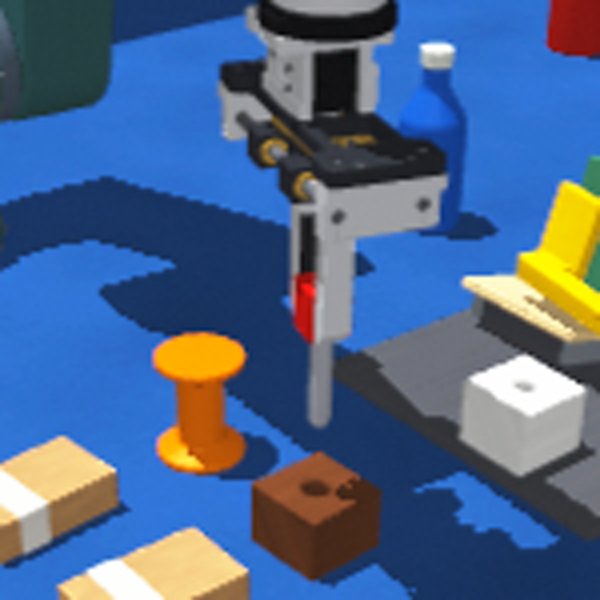

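The pin hangs upright from the fingers, foot at crop (318,425), and the park hole is at (318,488). I'll work out the foot height.

```bash
python3 - <<'E'
from h import *
for z in(.08,.09,.1,.11,.12): print(z,pix("scene",[.5985,-.001,z]),ray("scene",259.5,196,z))
print(ray("scene",259.5,212,.045))
t=snapshot("top");cv2.imwrite("pics/t2.png",cv2.resize(t[125:240,100:290],None,fx=4,fy=4,interpolation=cv2.INTER_CUBIC))
E
```

```text
0.08 [258.85533235 199.62927552] [0.58662208 0.01158262 0.08      ]
0.09 [258.95031995 196.30248537] [0.59830309 0.00101513 0.09      ]
0.1 [259.04643268 192.93628911] [ 0.60998411 -0.00955236  0.1       ]
0.11 [259.14369066 189.52998241] [ 0.62166512 -0.02011985  0.11      ]
0.12 [259.24211448 186.08284407] [ 0.63334613 -0.03068734  0.12      ]
[ 0.6035715  -0.00211163  0.045     ]
```

Request:
servo_tool(targets=[[0,0,-2.5,0],[5,-1.7,-2.5,3],[10,-3.4,-2.5,6],[15,-5,-2.5,9],[20,-6.8,-2.5,9.3],[25,-8.5,-2.5,9.3],[29,-9.8,-2.5,9.3],[29,-9.8,-2.5,9.3]])

```text
time: 5.6
tool_pos: [0.6017, 0.3078, 0.1949]
ee_rot: [-3.139, 0.002, 1.069]
wrist_force: [0.2, 0.3, -0.6]
width: 0.0278
finger_force: 30.0
```

```bash
python3 - <<'E'
from h import *
p=fx(89,-74);go(*p,.146,61)
t=snapshot("top");s=snapshot("scene")
cv2.imwrite("pics/c3.png",np.vstack([cv2.resize(t[125:240,90:250],(640,300)),cv2.resize(s[95:215,260:400],(640,300))]))
E
```

```text
row [-0.18  0.4   4.89  0.27] yaw 61.3 q6 0.89
```

View pics/c3.png

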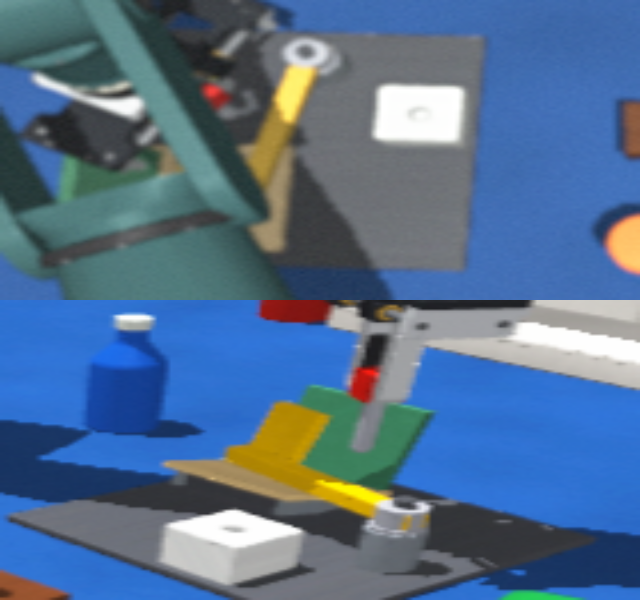

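The pin hangs clear on the far (stack) side of the yellow bar, foot at about (365,448) in the lower panel, in front of the green backstop. Next I lower it and lay out the push arc.

Request:
servo_tool(targets=[[-0.2,0.4,2,0],[-0.2,0.4,4,0],[-0.2,0.4,4.9,0],[-0.2,0.4,4.9,0]])

```text
time: 6.2
tool_pos: [0.6053, 0.3, 0.1476]
ee_rot: [-3.14, 0.002, 1.063]
wrist_force: [0.1, 0.2, -0.7]
width: 0.0278
finger_force: 30.0
```

```bash
python3 - <<'E'
from h import *
print(get_obs()["wrist_force"])
K=np.array([.6088,.1813])
# pivot from the keeper: pin at 100 along, 16 aside at a=1.1
def q(a,s,w=16): return np.array([-s*np.cos(a)-w*np.sin(a),-s*np.sin(a)+w*np.cos(a)])
c,s_=np.cos(TH),np.sin(TH);R=np.array([[c,-s_],[s_,c]])
piv=K-R@q(1.1,100)/1e3;print("pivot",piv)
for i,a in enumerate(np.linspace(-.2,1.16,14)):
    s=min(100,75+25*(a+.2)/1.3);w=piv+R@q(a,s)/1e3;print(round(a,2),np.round(w,4),end=" ");go(*w,.146,61)
print("K");go(*K,.146,61)
E
```

```text
[ 0.06782782  0.2041168  -0.68979185]
pivot [0.67112821 0.26111976]
-0.2 [0.6019 0.294 ] row [-0.68 -0.02  0.16 -0.07] yaw 60.9 q6 0.88
-0.1 [0.5968 0.2869] row [-1.56 -0.11  0.16 -0.07] yaw 60.9 q6 0.88
0.01 [0.5925 0.279 ] row [-2.45 -0.1   0.16 -0.07] yaw 60.9 q6 0.88
0.11 [0.5891 0.2706] row [-3.36  0.01  0.16 -0.07] yaw 60.9 q6 0.88
0.22 [0.5866 0.2616] row [-4.27  0.22  0.16 -0.07] yaw 60.9 q6 0.88
0.32 [0.585  0.2522] row [-5.16  0.55  0.16 -0.07] yaw 60.9 q6 0.88
0.43 [0.5846 0.2425] row [-6.03  0.98  0.16 -0.07] yaw 60.9 q6 0.88
0.53 [0.5852 0.2326] row [-6.87  1.52  0.16 -0.07] yaw 60.9 q6 0.88
0.64 [0.587  0.2226] row [-7.65  2.16  0.16 -0.07] yaw 60.9 q6 0.88
0.74 [0.59   0.2127] row [-8.37  2.9   0.16 -0.07] yaw 60.9 q6 0.88
0.85 [0.5941 0.2031] row [-9.01  3.73  0.16 -0.07] yaw 60.9 q6 0.88
0.95 [0.5994 0.1937] row [-9.57  4.64  0.16 -0.07] yaw 60.9 q6 0.88
1.06 [0.6057 0.1849] row [-10.04   5.63   0.16  -0.07] yaw 60.9 q6 0.88
1.16 [0.6137 0.1777] row [-10.28   6.67   0.16  -0.07] yaw 60.9 q6 0.88
K
row [-10.2    6.07   0.16  -0.07] yaw 60.9 q6 0.88
```

Request:
servo_tool(targets=[[-0.7,0,0,0],[-1.1,-0.05,0,0],[-1.55,-0.1,0,0],[-2,-0.1,0,0],[-2.45,-0.1,0,0],[-2.9,-0.05,0,0],[-3.35,0,0,0],[-3.8,0.1,0,0]])

```text
time: 7.2
tool_pos: [0.589, 0.2695, 0.1502]
ee_rot: [3.14, -0.007, 1.066]
wrist_force: [1.8, 5.8, -0.6]
width: 0.0276
finger_force: 30.0
```

Request:
servo_tool(targets=[[-0.47,0.12,0,0],[-0.9,0.28,0,0],[-1.36,0.45,0,0],[-1.8,0.66,0,0],[-2.23,0.88,0,0],[-2.65,1.15,0,0],[-3.07,1.42,0,0],[-3.46,1.74,0,0]])

```text
time: 8.2
tool_pos: [0.5861, 0.2316, 0.1501]
ee_rot: [-3.14, -0.006, 1.067]
wrist_force: [-0.3, 6.8, -0.6]
width: 0.0277
finger_force: 30.0
```

```bash
python3 - <<'E'
from h import *
K=[.6088,.1813]
go(*K,.146,61);o=get_obs();print(o["wrist_force"],o["wrist_torque"])
t=snapshot("top");s=snapshot("scene")
cv2.imwrite("pics/c4.png",np.vstack([cv2.resize(t[125:240,90:250],(640,300)),cv2.resize(s[95:215,260:400],(640,300))]))
E
```

```text
row [-3.31  4.42  0.41  0.12] yaw 61.1 q6 0.79
[-0.32186846  6.84054815 -0.63411662] [1.59689653 0.17459199 0.11453686]
```

View pics/c4.png

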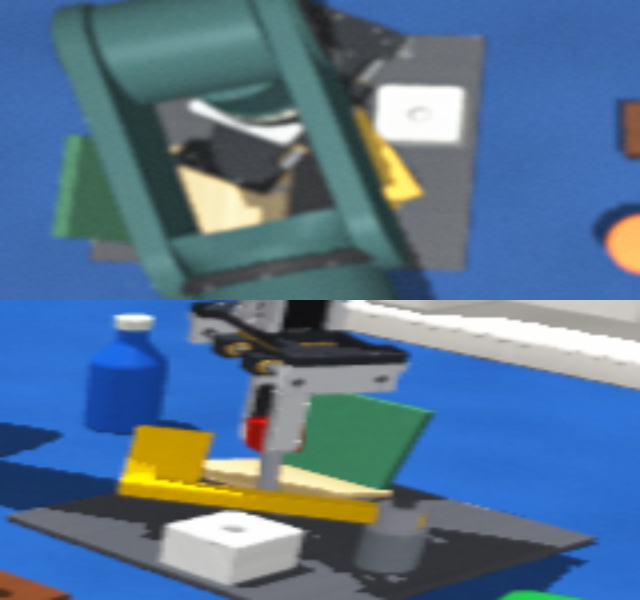

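The pin is pushing the bar open and looks upright, foot at (270,490) in the lower panel. I carry on along the arc to the hole.

Request:
servo_tool(targets=[[-0.4,0.32,0,0],[-0.74,0.66,0,0],[-1.1,1.06,0,0],[-1.44,1.46,0,0],[-1.74,1.9,0,0],[-2.04,2.34,0,0],[-2.3,2.8,0,0],[-2.57,3.3,0,0]])

```text
time: 9.3
tool_pos: [0.6002, 0.1939, 0.1491]
ee_rot: [-3.134, -0.004, 1.068]
wrist_force: [-4.6, 8.2, 0.1]
width: 0.028
finger_force: 30.0
```

Request:
servo_tool(targets=[[-0.25,0.45,0,0],[-0.45,0.9,0,0],[-0.5,1.1,0,0],[-0.5,1.1,0,0],[-0.5,1.1,0,0]])

```text
time: 9.93
tool_pos: [0.6075, 0.1836, 0.1487]
ee_rot: [-3.134, -0.002, 1.067]
wrist_force: [-3.0, 6.1, -1.5]
width: 0.028
finger_force: 30.0
```

```bash
python3 - <<'E'
from h import *
K=[.6088,.1813]
go(*K,.146,61);o=get_obs();print(o["wrist_force"],o["wrist_torque"],o["tool_pos"])
t=snapshot("top");s=snapshot("scene")
cv2.imwrite("pics/c5.png",np.vstack([cv2.resize(t[125:240,90:250],(640,300)),cv2.resize(s[120:200,270:370],(800,640))[:,:640][:300*2][:300] if 0 else cv2.resize(s[130:190,265:365],(640,384))]))
E
```

```text
row [-0.14  0.23  0.27  0.16] yaw 61.2 q6 0.7
[-3.00062512  6.10230737 -1.48853029] [1.59365603 0.96813034 0.10881735] [0.60745272 0.18363489 0.14871707]
```

View pics/c5.png

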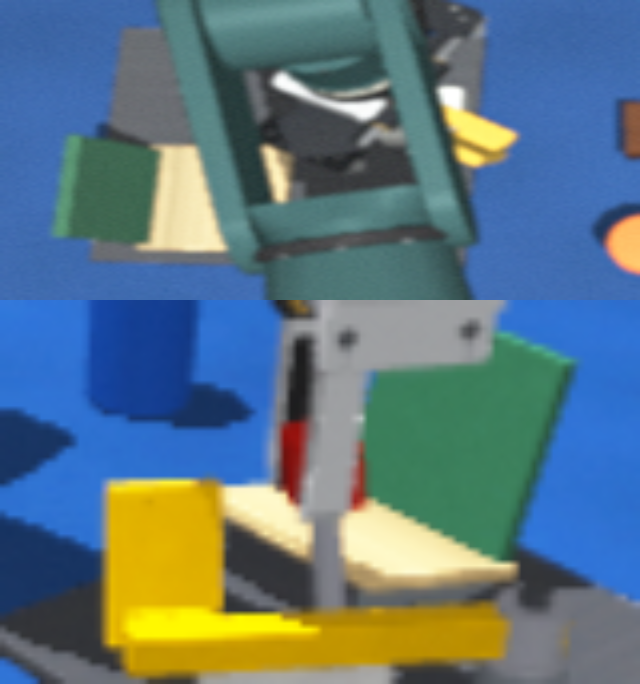

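The bar now hides the pin's foot in the lower panel. The shaft, from (325,510) to (332,600), leans a few degrees off the fingers. I'll feel for the hole while lowering, with a little overshoot against the bar.

Request:
servo_tool(targets=[[-0.15,0.4,0,0],[-0.15,0.4,0.3,0],[-0.15,0.4,0.6,0],[-0.15,0.4,0.9,0],[-0.15,0.4,1.1,0],[-0.15,0.4,1.1,0]])

```text
time: 10.78
tool_pos: [0.6097, 0.1789, 0.1393]
ee_rot: [-3.135, 0.0, 1.067]
wrist_force: [-6.8, 2.8, 4.7]
width: 0.028
finger_force: 30.0
```

```bash
python3 - <<'E'
from h import *
go(.6088,.1813,.13,61);o=get_obs();print(o["wrist_force"],o["tool_pos"])
E
```

```text
row [ 0.16 -0.19  0.93  0.11] yaw 61.1 q6 0.7
[-6.83787978  2.78733479  4.65433022] [0.60967924 0.17893267 0.13934749]
```

Request:
servo_tool(targets=[[0.08,-0.05,0.1,0],[0.16,-0.1,0.2,0],[0.16,-0.2,0.2,0],[0.16,-0.2,0.2,0]])

```text
time: 11.28
tool_pos: [0.6095, 0.1796, 0.1393]
ee_rot: [-3.139, 0.002, 1.066]
wrist_force: [-7.1, -0.0, 10.2]
width: 0.0281
finger_force: 30.0
```

```bash
python3 - <<'E'
from h import *
go(.6088,.1813,.13,61);o=get_obs();print(o["wrist_force"],o["tool_pos"])
s=snapshot("scene");cv2.imwrite("pics/c6.png",cv2.resize(s[120:200,260:370],(770,560),interpolation=cv2.INTER_CUBIC))
E
```

```text
row [ 0.11 -0.14  0.93  0.05] yaw 61.1 q6 0.7
[-7.09191796 -0.02606239 10.15506307] [0.60951208 0.17963222 0.13926194]
```

View pics/c6.png

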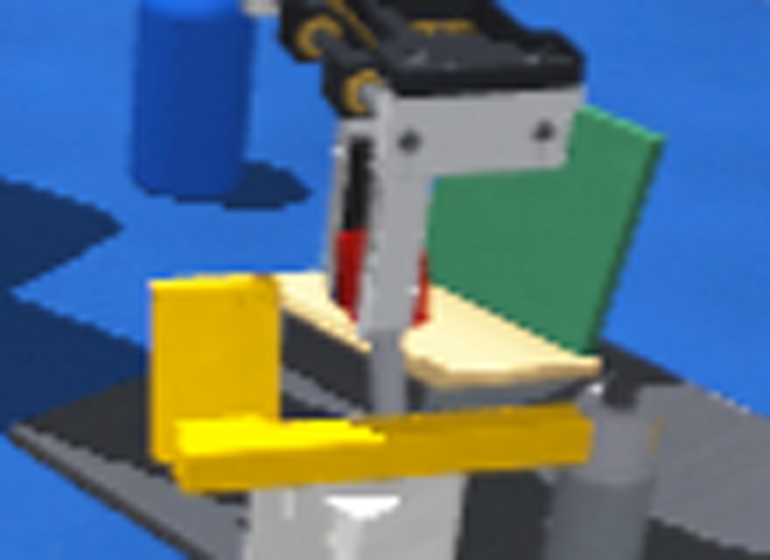

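The shaft shows above the bar at crop (388,375), and the block face spans 245–465. I'll compare the shaft column with what an upright pin at the hole should give.

```bash
python3 - <<'E'
from h import *
def cr(p): u=pix("scene",p); return np.round([(u[0]-260)*7,(u[1]-120)*7],1)
for z in(.06,.08,.09,.1,.12): print(z,"K",cr([.6088,.1813,z]),"tcp",cr([.6095,.1796,z]))
piv=np.array([.67113,.26112]);K=np.array([.6088,.1813])
for a in(1.0,1.05,1.1,1.15,1.2):
    d=a+TH; u=np.array([-np.cos(d),-np.sin(d)]);n=np.array([-np.sin(d),np.cos(d)])
    P=lambda s,w,z:cr([*(piv+(s*u+w*n)/1e3),z])
    print(a,"bar end stack/out top",P(180,9,.085),P(180,-9,.085),"out bottom",P(180,-9,.065),"pad face top in/out",P(135,33,.138),P(185,33,.138))
s=snapshot("scene")
m=cv2.inRange(cv2.cvtColor(s,cv2.COLOR_BGR2HSV),(20,150,110),(35,255,255))[120:200,260:370]
ys,xs=np.nonzero(m);print("yellow left",xs.min()*7,"px; bottom-left rows",[(x*7,ys[xs==x].min()*7,ys[xs==x].max()*7) for x in range(xs.min(),xs.min()+12)])
# block top-front corners
B=[(K+ (np.array([[np.cos(TH),-np.sin(TH)],[np.sin(TH),np.cos(TH)]])@np.array(q))) for q in [(.03,.03),(.03,-.03),(-.03,-.03)]]
print("block top corners",[cr([*b,.06]) for b in B])
E
```

```text
0.06 K [347.6 454.8] tcp [346.1 456.8]
0.08 K [352.6 411.7] tcp [351.  413.7]
0.09 K [355.1 389.8] tcp [353.5 391.8]
0.1 K [357.7 367.7] tcp [356.1 369.7]
0.12 K [362.9 322.8] tcp [361.3 324.7]
1.0 bar end stack/out top [157.1 404.1] [164.8 426.9] out bottom [161.7 470.7] pad face top in/out [267.3 253.1] [142.2 256.9]
1.05 bar end stack/out top [160.4 415.4] [170.5 438.4] out bottom [167.3 482.5] pad face top in/out [267.1 260.9] [142.5 267.6]
1.1 bar end stack/out top [164.8 426.9] [177.4 450. ] out bottom [174.1 494.3] pad face top in/out [267.8 268.8] [144.  278.5]
1.15 bar end stack/out top [170.5 438.4] [185.5 461.7] out bottom [182.1 506.2] pad face top in/out [269.5 276.8] [146.8 289.6]
1.2 bar end stack/out top [177.4 450. ] [194.8 473.3] out bottom [191.3 518. ] pad face top in/out [272. 285.] [150.8 300.9]
yellow left 147 px; bottom-left rows [(147, np.int64(378), np.int64(448)), (154, np.int64(280), np.int64(455)), (161, np.int64(280), np.int64(455)), (168, np.int64(280), np.int64(469)), (175, np.int64(280), np.int64(476)), (182, np.int64(280), np.int64(483)), (189, np.int64(280), np.int64(490)), (196, np.int64(280), np.int64(490)), (203, np.int64(280), np.int64(490)), (210, np.int64(280), np.int64(483)), (217, np.int64(280), np.int64(483)), (224, np.int64(280), np.int64(483))]
block top corners [array([453.7, 462.3]), array([349.4, 509.9]), array([242.2, 447.3])]
```

The shaft leans about 7–10° along the bar towards the pivot: friction on the bar dragged the foot back as it slid outward. I'll lift a little, go further outward so the foot follows, then press down and come back, feeling for the hole.

Request:
servo_tool(targets=[[0,0,-0.5,0],[-0.3,0,-0.5,0],[-0.6,0,-0.5,0],[-0.9,0,-0.5,0],[-0.9,0,-0.2,0],[-0.9,0,0.1,0],[-0.9,0,0.1,0]])

```text
time: 12.25
tool_pos: [0.6048, 0.1737, 0.1385]
ee_rot: [-3.137, -0.001, 1.067]
wrist_force: [-7.8, 3.0, 11.4]
width: 0.0276
finger_force: 30.0
```

```bash
python3 - <<'E'
from h import *
go(.6088,.1813,.13,61);o=get_obs();print(o["wrist_force"],o["tool_pos"])
s=snapshot("scene")[145:185,295:345];h=cv2.cvtColor(s,cv2.COLOR_BGR2HSV)
for v in range(18,36,2): 
    g=s[v].max(1).astype(int); print(145+v,[int(x) for x in s[v,10:32,0]])
E
```

```text
row [ 0.86 -0.01  0.85  0.12] yaw 61.1 q6 0.69
[-7.77669607  3.00279803 11.42310974] [0.60475883 0.17373524 0.13854201]
163 [104, 15, 36, 115, 179, 169, 163, 162, 162, 162, 153, 110, 32, 114, 188, 185, 181, 180, 176, 175, 171, 162]
165 [148, 122, 81, 155, 188, 162, 162, 162, 162, 161, 144, 76, 17, 109, 194, 192, 190, 190, 187, 186, 183, 179]
167 [67, 87, 126, 168, 159, 149, 145, 143, 138, 142, 162, 183, 184, 191, 201, 202, 202, 200, 195, 194, 192, 191]
169 [55, 55, 63, 75, 79, 110, 129, 134, 139, 150, 187, 206, 196, 195, 194, 194, 196, 198, 200, 201, 202, 200]
171 [55, 56, 56, 57, 65, 99, 129, 136, 138, 130, 113, 109, 110, 124, 122, 146, 195, 193, 194, 196, 196, 198]
173 [58, 57, 57, 57, 66, 96, 129, 135, 137, 122, 80, 60, 67, 79, 94, 102, 102, 108, 120, 122, 121, 120]
175 [100, 56, 55, 57, 62, 90, 128, 135, 135, 125, 90, 56, 57, 55, 56, 70, 95, 101, 100, 99, 99, 100]
177 [119, 118, 117, 116, 105, 94, 125, 132, 136, 127, 96, 58, 56, 56, 60, 78, 103, 104, 104, 104, 104, 103]
179 [74, 97, 88, 73, 79, 83, 70, 60, 60, 55, 32, 17, 18, 16, 16, 20, 23, 22, 16, 16, 16, 14]
```

The foot still sits about 7 mm short of the hole along the bar. I'll go 7 mm further out and feel again.

Request:
servo_tool(targets=[[0,0,-0.4,0],[-0.3,0,-0.4,0],[-0.65,0,-0.4,0],[-0.65,0,-0.1,0],[-0.65,0,0.2,0],[-0.65,0,0.2,0]])

```text
time: 13.05
tool_pos: [0.6028, 0.167, 0.1337]
ee_rot: [-3.139, -0.0, 1.066]
wrist_force: [-4.7, 1.8, 2.9]
width: 0.0277
finger_force: 30.0
```

```bash
cat > sh.py <<'E'
from h import *
go(.6088,.1813,.13,61);o=get_obs();print(o["wrist_force"],o["tool_pos"])
s=snapshot("scene")
for v in (169,171,173,175,177):
    r=s[v,300:335].astype(int); g=(abs(r-np.array([135,135,135])).max(1)<22); print(v,300+np.nonzero(g)[0], r[10].tolist())
E
python3 sh.py
```

```text
row [ 1.54 -0.17  0.37  0.06] yaw 61.1 q6 0.68
[-4.7403606   1.80552448  2.92599386] [0.60284959 0.16702367 0.13366944]
169 [305 307 308 309 310 311 312] [145, 143, 141]
171 [308 309 310 311] [137, 128, 127]
173 [309 310 311] [137, 129, 127]
175 [309 310 311] [137, 129, 127]
177 [309 310 311] [138, 129, 127]
```

The TCP dropped 5 mm with little force, so the foot is entering the hole. I straighten the pin while lowering.

Request:
servo_tool(targets=[[0.3,0,0.2,0],[0.6,0,0.4,0],[0.9,0,0.7,0],[1.2,-0.05,1.0,0],[1.4,-0.1,1.2,0],[1.5,-0.1,1.4,0],[1.5,-0.1,1.5,0]])

```text
time: 13.98
tool_pos: [0.6088, 0.177, 0.1185]
ee_rot: [-3.14, 0.007, 1.064]
wrist_force: [-6.8, -3.9, 5.8]
width: 0.0275
finger_force: 30.0
```

```bash
python3 sh.py
```

```text
row [ 0.38 -0.2  -1.15 -0.04] yaw 61.0 q6 0.7
[-6.80165509 -3.90677454  5.76998812] [0.60875501 0.17702434 0.11850907]
169 [] [181, 178, 176]
171 [] [183, 180, 178]
173 [315 316] [191, 187, 186]
175 [310 311 312 313] [135, 129, 129]
177 [310 311 312 313] [129, 121, 119]
```

Request:
servo_tool(targets=[[0.2,0,0.2,0],[0.35,-0.1,0.4,0],[0.35,-0.1,0.7,0],[0.35,-0.1,0.7,0]])

```text
time: 14.52
tool_pos: [0.6105, 0.1807, 0.1139]
ee_rot: [3.14, 0.005, 1.064]
wrist_force: [-7.1, -3.1, 11.5]
width: 0.0279
finger_force: 30.0
```

```bash
python3 sh.py
```

```text
row [-0.03 -0.18 -1.61 -0.05] yaw 61.0 q6 0.71
[-7.07017257 -3.13507885 11.51788666] [0.6104934  0.18073853 0.11393419]
169 [311] [54, 55, 156]
171 [] [97, 95, 170]
173 [318] [109, 108, 171]
175 [312 313 314 315 316 317] [128, 128, 174]
177 [310 311 312 313] [127, 118, 117]
```

Request:
servo_tool(targets=[[0,0,-0.2,0],[0,0,-0.2,0],[0,0,-0.2,0],[0,0,-0.2,0],[0,0,-0.2,0],[0,0,-0.2,0]], claw=0)

```text
time: 15.32
tool_pos: [0.6116, 0.1833, 0.1123]
ee_rot: [-3.141, 0.0, 1.065]
wrist_force: [0.2, -0.6, 0.3]
width: 0.0846
finger_force: 0.0
```

Request:
servo_tool(targets=[[0,0,-2,0],[0,0,-5,0],[0,0,-10,0],[-4,0,-14,0],[-10,0,-14,0],[-16,0,-14,0],[-20,0,-14,0],[-20,0,-14,0]])

```text
time: 16.32
tool_pos: [0.5141, 0.0065, 0.2549]
ee_rot: [3.138, -0.001, 1.061]
wrist_force: [0.9, -0.0, -0.2]
width: 0.0936
finger_force: 0.0
```

```bash
python3 - <<'E'
from h import *
t=snapshot("top");s=snapshot("scene")
cs=cartons(t)
for r in cs: print(r)
for c in blobs(t,(0,150,130),(6,255,255),20): print("red",cv2.boundingRect(c),rect("top",c,.13))
cv2.imwrite("pics/c7.png",np.vstack([cv2.resize(t[100:260,80:420],(765,360)),cv2.resize(s[120:200,240:400],(765,240*1))]))
E
```

```text
(array([ 0.4567335 , -0.13013683], dtype=float32), np.float32(0.10523046), np.float32(0.06675932), np.float32(93.91636))
(array([ 0.59437305, -0.1321068 ], dtype=float32), np.float32(0.09154025), np.float32(0.06604745), np.float32(88.83684))
(array([ 0.5921723 , -0.27237108], dtype=float32), np.float32(0.105341434), np.float32(0.06731976), np.float32(96.4955))
red (341, 275, 18, 30) (array([ 0.26738387, -0.25165984], dtype=float32), np.float32(0.0845539), np.float32(0.017633293), np.float32(151.317))
red (184, 160, 12, 11) (array([0.60754186, 0.18460554], dtype=float32), np.float32(0.031237688), np.float32(0.022343041), np.float32(60.191032))
```

View pics/c7.png

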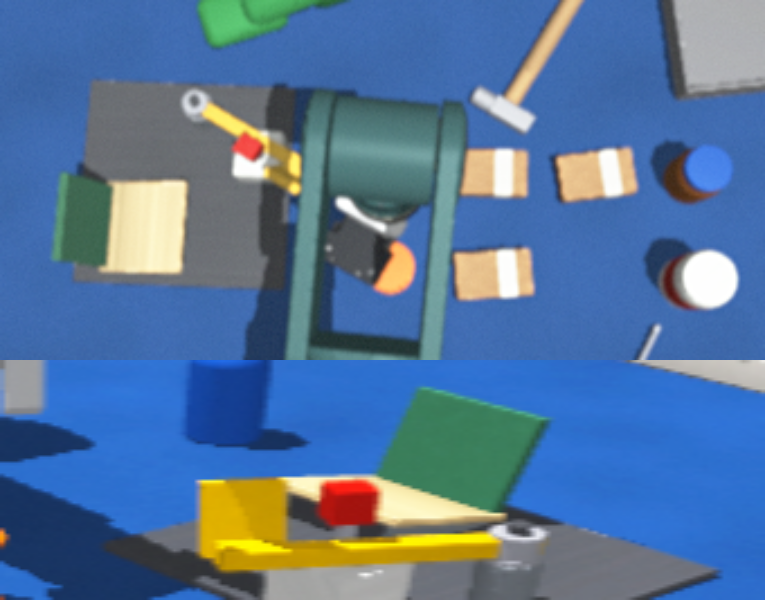

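The head stands upright over the keeper block, at (347,503) in the lower panel, with the gate leaning on it, so it is pinned open. All three cartons are clear. First carton next.

```bash
python3 -c "
from h import *
go(.4567,-.130,.15,93.9)"
```

```text
row [-14.95   1.62  10.4  -32.92] yaw 61.0 q6 0.41
```

Request:
servo_tool(targets=[[-5,0.5,0,-10],[-10,1,3,-20],[-14.9,1.6,7,-30],[-14.9,1.6,10.4,-32.9],[-14.9,1.6,10.4,-32.9],[-14.9,1.6,10.4,-32.9]])

```text
time: 17.18
tool_pos: [0.458, -0.1291, 0.1501]
ee_rot: [3.139, 0.001, 1.64]
wrist_force: [-1.0, -0.1, -0.4]
width: 0.094
finger_force: 0.0
```

```bash
python3 -c "
from h import *
go(.4567,-.130,.018,93.9)
import math
s=snapshot('scene')
for c in cartons(): print(c)"
```

```text
row [-0.08 -0.13 13.21  0.07] yaw 94.0 q6 -0.46
(array([ 0.5970579 , -0.12775274], dtype=float32), np.float32(0.10143411), np.float32(0.05907977), np.float32(89.98485))
(array([ 0.59200937, -0.27262804], dtype=float32), np.float32(0.10534251), np.float32(0.06749704), np.float32(97.202805))
```

Request:
servo_tool(targets=[[-0.1,-0.1,4,0],[-0.1,-0.1,8,0],[-0.1,-0.1,11,0],[-0.1,-0.1,13,0],[-0.1,-0.1,13.2,0],[-0.1,-0.1,13.2,0]])

```text
time: 18.02
tool_pos: [0.4569, -0.1309, 0.018]
ee_rot: [3.139, 0.001, 1.64]
wrist_force: [1.1, -0.2, 0.3]
width: 0.0938
finger_force: 0.0
```

Request:
servo_tool(targets=[[0,0,0,0],[0,0,0,0],[0,0,0,0],[0,0,0,0],[0,0,0,0],[0,0,0,0],[0,0,0,0]], claw=255)

```text
time: 18.9
tool_pos: [0.4557, -0.1308, 0.0167]
ee_rot: [3.141, 0.0, 1.639]
wrist_force: [-0.9, -0.3, 2.1]
width: 0.0598
finger_force: 30.0
```

Request:
servo_tool(targets=[[0,0,-2,0],[0,0,-6,0],[0,0,-10,0],[0,0,-15,0],[0,0,-20,0],[0,0,-22,0],[0,0,-22,0]])

```text
time: 19.77
tool_pos: [0.4561, -0.131, 0.2377]
ee_rot: [3.139, 0.001, 1.639]
wrist_force: [0.3, 0.1, -2.2]
width: 0.06
finger_force: 30.0
```

```bash
python3 -c "
from h import *
print(fx(0,-47));go(*fx(0,-47),.24,88.1)"
```

```text
[0.51622531 0.33432639]
row [46.02  9.17 -0.23  5.81] yaw 93.9 q6 -0.47
```

Request:
servo_tool(targets=[[3,0.6,0,0],[7,1.4,0,0],[12,2.4,0,1],[17,3.4,0,2],[22,4.4,0,3],[27,5.4,0,4],[32,6.4,0,5],[37,7.4,0,5.8]])

```text
time: 20.78
tool_pos: [0.5031, 0.2447, 0.2333]
ee_rot: [-3.137, 0.002, 1.537]
wrist_force: [0.3, -0.5, -0.8]
width: 0.0597
finger_force: 30.0
```

```bash
python3 -c "
from h import *
go(*fx(0,-47),.24,88.1)"
```

```text
row [ 9.    1.01 -0.67 -0.01] yaw 88.1 q6 0.38
```

Request:
servo_tool(targets=[[4,0.4,0,0],[7,0.8,0,0],[9,1,0,0],[9,1,0,0],[9,1,3,0],[9,1,6,0],[9,1,9,0],[9,1,12,0]])

```text
time: 21.78
tool_pos: [0.5171, 0.3312, 0.1155]
ee_rot: [-3.141, 0.001, 1.536]
wrist_force: [0.4, -0.1, -1.4]
width: 0.0599
finger_force: 30.0
```

Request:
servo_tool(targets=[[0,0,1.5,0],[0,0,1.5,0],[0,0,1.5,0]])

```text
time: 22.15
tool_pos: [0.518, 0.3332, 0.1032]
ee_rot: [3.139, -0.001, 1.537]
wrist_force: [-0.3, 0.1, -1.8]
width: 0.0596
finger_force: 30.0
```

```bash
python3 - <<'E'
from h import *
go(*fx(0,-46),.066,88.1);print(get_obs()["wrist_force"])
s=snapshot("scene");t=snapshot("top")
cv2.imwrite("pics/c8.png",np.hstack([cv2.resize(s[90:200,260:400],(560,440)),cv2.resize(t[140:250,80:140],(240,440))]))
E
```

```text
row [ 0.21 -0.18  3.72 -0.01] yaw 88.1 q6 0.51
[-0.26920768  0.10389138 -1.80194377]
```

View pics/c8.png

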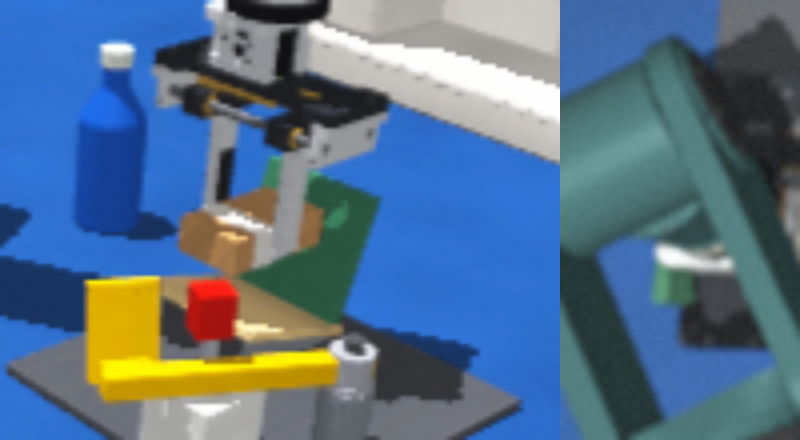

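The carton hangs over the bed between bed and backstop, its near end at (215,245). I lower it, press until it lies on the slope and watch the force.

Request:
servo_tool(targets=[[0.1,-0.1,1.5,0],[0.1,-0.1,3,0],[0.1,-0.1,3.6,0],[0.1,-0.1,4,0],[0.1,-0.1,4.3,0],[0.1,-0.1,4.3,0]])

```text
time: 23.0
tool_pos: [0.5156, 0.3358, 0.0597]
ee_rot: [-3.141, -0.003, 1.538]
wrist_force: [-2.9, 3.5, 3.4]
width: 0.0599
finger_force: 30.0
```

Request:
servo_tool(targets=[[0,0,0.2,0],[0,0,0.4,0],[0,0,0.6,0],[0,0,0.6,0]])

```text
time: 23.5
tool_pos: [0.5158, 0.336, 0.0542]
ee_rot: [3.141, -0.004, 1.538]
wrist_force: [-2.4, 4.8, 6.3]
width: 0.0599
finger_force: 31.3
```

```bash
python3 - <<'E'
from h import *
go(*fx(0,-43),.054,88.1)
E
```

```text
row [0.23 0.04 0.02 0.04] yaw 88.1 q6 0.52
```

Request:
servo_tool(targets=[[0.15,0,0.05,0],[0.3,0,0.1,0],[0.45,0,0.14,0],[0.45,0,0.14,0]])

```text
time: 24.0
tool_pos: [0.5167, 0.3377, 0.0535]
ee_rot: [3.14, 0.002, 1.538]
wrist_force: [-3.7, -3.2, 10.2]
width: 0.0597
finger_force: 33.3
```

Request:
servo_tool(targets=[[0.15,0,0,0],[0.15,0,0,0]])

```text
time: 24.25
tool_pos: [0.5167, 0.3377, 0.0535]
ee_rot: [3.141, 0.005, 1.537]
wrist_force: [-4.4, -7.4, 10.9]
width: 0.0599
finger_force: 33.2
```

Request:
servo_tool(targets=[[0,0,0,0],[0,0,0,0],[0,0,0,0],[0,0,0,0],[0,0,0,0],[0,0,0,0]], claw=0)

```text
time: 25.0
tool_pos: [0.5186, 0.3409, 0.0528]
ee_rot: [3.136, -0.003, 1.538]
wrist_force: [3.7, 0.1, 4.8]
width: 0.0937
finger_force: 2.7
```

Request:
servo_tool(targets=[[0,0,-2,0],[0,0,-6,0],[0,0,-12,0],[-5,0,-18,0],[-11,0,-18,0],[-17,0,-18,0],[-23,0,-18,0],[-29,0,-18,0]])

```text
time: 26.0
tool_pos: [0.5057, 0.0495, 0.2314]
ee_rot: [-3.141, -0.0, 1.538]
wrist_force: [1.1, -0.2, -1.0]
width: 0.0939
finger_force: 0.0
```

```bash
python3 - <<'E'
from h import *
t=snapshot("top");s=snapshot("scene")
for c in cartons(t): print(c)
go(.595,-.128,.15,90)
cv2.imwrite("pics/c9.png",np.hstack([cv2.resize(s[100:190,280:380],(400,360)),cv2.resize(t[140:240,90:190],(360,360))]))
E
```

```text
(array([ 0.593977  , -0.12754986], dtype=float32), np.float32(0.10183805), np.float32(0.06524134), np.float32(89.98457))
(array([ 0.59199935, -0.27239078], dtype=float32), np.float32(0.105341434), np.float32(0.06697158), np.float32(96.4955))
row [-17.01   9.63   8.13  -2.35] yaw 87.6 q6 0.02
```

View pics/c9.png

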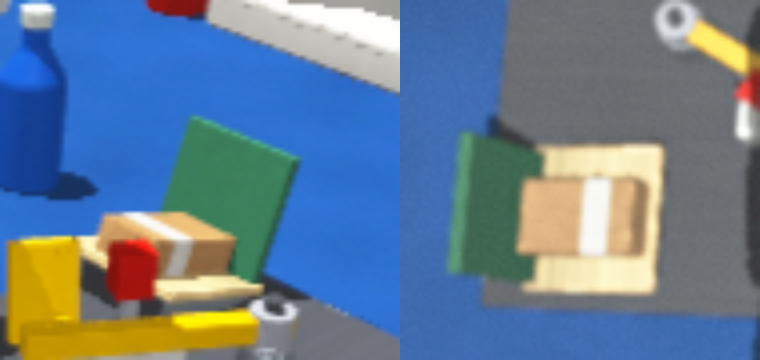

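The first carton lies flat against the backstop: in the right panel the carton spans 177–257 and the bed 145–293, so it is centred to about 1 mm. Second carton next.

Request:
servo_tool(targets=[[-5,2.8,0,-2.3],[-10,5.6,2,-2.3],[-14,8,5,-2.3],[-17,9.6,8,-2.3],[-17,9.6,8.1,-2.3],[-17,9.6,8.1,-2.3],[-17,9.6,8.1,-2.3]])

```text
time: 26.98
tool_pos: [0.5976, -0.1205, 0.1522]
ee_rot: [3.139, 0.0, 1.58]
wrist_force: [-0.4, -0.3, -0.2]
width: 0.094
finger_force: 0.0
```

```bash
python3 -c "
from h import *
go(.5945,-.1275,.018,90)"
```

```text
row [-0.69 -0.32 13.42  0.51] yaw 90.5 q6 -0.3
```

Request:
servo_tool(targets=[[-0.7,-0.3,4,0.5],[-0.7,-0.3,8,0.5],[-0.7,-0.3,11,0.5],[-0.7,-0.3,13.2,0.5],[-0.7,-0.3,13.4,0.5],[-0.7,-0.3,13.4,0.5]])

```text
time: 27.72
tool_pos: [0.5952, -0.1286, 0.0179]
ee_rot: [3.139, 0.001, 1.57]
wrist_force: [0.1, -0.4, -0.0]
width: 0.0937
finger_force: 0.0
```

Request:
servo_tool(targets=[[0,0,0,0],[0,0,0,0],[0,0,0,0],[0,0,0,0],[0,0,0,0],[0,0,0,0],[0,0,0,0]], claw=255)

```text
time: 28.6
tool_pos: [0.5941, -0.1291, 0.0163]
ee_rot: [-3.141, 0.0, 1.569]
wrist_force: [-1.9, -0.7, 2.2]
width: 0.0597
finger_force: 29.9
```

Request:
servo_tool(targets=[[0,0,-2,0],[0,0,-6,0],[0,0,-10,0],[0,0,-15,0],[0,0,-20,0],[0,0,-22,0],[0,0,-22,0]])

```text
time: 29.48
tool_pos: [0.5953, -0.1292, 0.2396]
ee_rot: [3.135, 0.002, 1.569]
wrist_force: [0.2, -1.0, -1.8]
width: 0.0599
finger_force: 29.9
```

```bash
python3 -c "
from h import *
go(*fx(0.5,-40),.24,88.1)"
```

```text
row [ 4.704e+01 -7.900e+00 -4.000e-02  1.810e+00] yaw 89.9 q6 -0.31
```

Request:
servo_tool(targets=[[4,-0.7,0,0],[9,-1.5,0,0],[14,-2.4,0,1],[19,-3.2,0,1.8],[24,-4,0,1.8],[29,-4.9,0,1.8],[34,-5.7,0,1.8],[39,-6.6,0,1.8]])

```text
time: 30.48
tool_pos: [0.5276, 0.2625, 0.234]
ee_rot: [-3.139, 0.001, 1.538]
wrist_force: [0.8, -0.5, -1.4]
width: 0.0599
finger_force: 29.9
```

Request:
servo_tool(targets=[[4,-0.7,0,0],[7,-1.1,0,0],[7,-1.1,0,0],[7,-1.1,2,0],[7,-1.1,5,0],[7,-1.1,8,0],[7,-1.1,10,0],[7,-1.1,10,0]])

```text
time: 31.48
tool_pos: [0.5186, 0.3293, 0.1327]
ee_rot: [-3.136, 0.004, 1.536]
wrist_force: [0.5, -0.3, -1.0]
width: 0.0597
finger_force: 29.9
```

```bash
python3 -c "
from h import *
go(*fx(0.5,-39),.083,88.1)"
```

```text
row [ 1.29 -0.21  4.97 -0.07] yaw 88.0 q6 0.51
```

Request:
servo_tool(targets=[[0.6,-0.2,1,0],[1.2,-0.2,2,0],[1.2,-0.2,3,0],[1.2,-0.2,3.6,0],[1.2,-0.2,4,0],[1.2,-0.2,4.4,0],[1.2,-0.2,4.4,0]])

```text
time: 32.35
tool_pos: [0.5185, 0.3442, 0.0935]
ee_rot: [3.141, -0.002, 1.538]
wrist_force: [-2.4, 0.2, 3.3]
width: 0.0601
finger_force: 30.0
```

Request:
servo_tool(targets=[[0,0,0.2,0],[0,0,0.4,0],[0,0,0.6,0],[0,0,0.6,0]])

```text
time: 32.85
tool_pos: [0.5186, 0.3447, 0.091]
ee_rot: [3.139, -0.003, 1.538]
wrist_force: [-7.3, -0.1, 15.1]
width: 0.0599
finger_force: 30.0
```

```bash
python3 -c "
from h import *
go(*fx(0.5,-35),.083,88.1)"
```

```text
row [ 0.15 -0.15  0.8   0.01] yaw 88.1 q6 0.53
```

Request:
servo_tool(targets=[[0,0,-0.3,0],[-0.3,0,-0.3,0],[-0.6,0,-0.3,0],[-0.6,0,0,0],[-0.6,0,0.2,0],[-0.6,0,0.2,0]])

```text
time: 33.6
tool_pos: [0.5198, 0.3408, 0.0871]
ee_rot: [3.137, -0.008, 1.539]
wrist_force: [-1.6, 5.6, 7.7]
width: 0.0599
finger_force: 30.3
```

```bash
python3 - <<'E'
from h import *
go(*fx(0.5,-35),.083,88.1)
s=snapshot("scene")
cv2.imwrite("pics/c10.png",cv2.resize(s[100:190,280:380],(800,600),interpolation=cv2.INTER_CUBIC))
E
```

```text
row [ 0.54 -0.28  0.41  0.06] yaw 88.2 q6 0.52
```

View pics/c10.png

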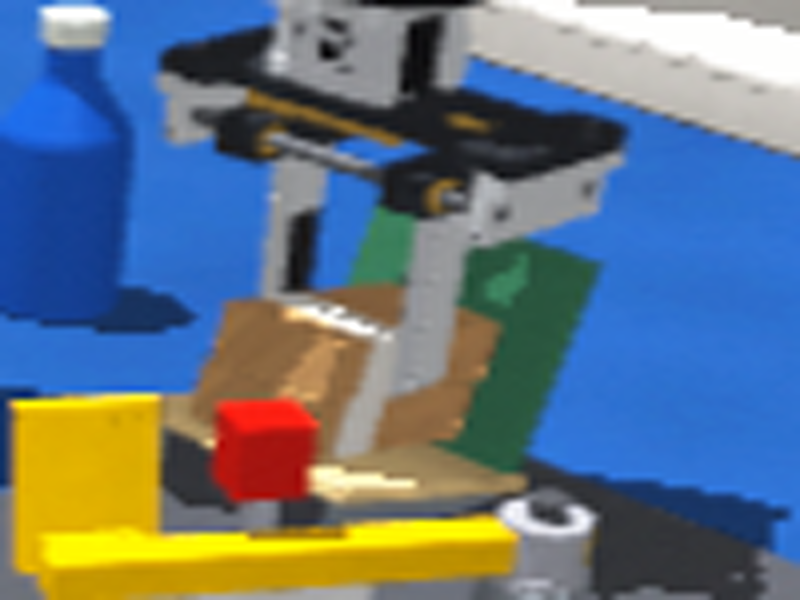

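The two cartons show as one block, from (225,310) to (490,420), tilting onto the slope now that the end is off the backstop. I keep pressing, centre it and then push it down to the backstop.

Request:
servo_tool(targets=[[0,-0.15,0.2,0],[0,-0.25,0.4,0],[0,-0.25,0.5,0],[0,-0.25,0.5,0]])

```text
time: 34.15
tool_pos: [0.5196, 0.3419, 0.0839]
ee_rot: [3.131, -0.011, 1.538]
wrist_force: [2.5, 7.9, 10.1]
width: 0.0599
finger_force: 31.8
```

Request:
servo_tool(targets=[[0.2,0,0.05,0],[0.4,0,0.1,0],[0.6,0,0.15,0],[0.6,0,0.15,0]])

```text
time: 34.65
tool_pos: [0.5197, 0.3426, 0.0831]
ee_rot: [3.132, 0.0, 1.537]
wrist_force: [-1.0, -3.9, 16.8]
width: 0.0594
finger_force: 35.0
```

```bash
python3 -c "
from h import *
go(*fx(0.5,-35),.083,88.1)"
```

```text
row [ 0.36 -0.27  0.01 -0.03] yaw 88.1 q6 0.53
```

Request:
servo_tool(targets=[[0,0,-0.25,0],[0.1,-0.15,-0.25,0],[0.2,-0.25,-0.25,0],[0.3,-0.25,-0.25,0],[0.3,-0.25,-0.25,0]])

```text
time: 35.28
tool_pos: [0.5189, 0.3428, 0.0834]
ee_rot: [3.13, 0.005, 1.535]
wrist_force: [6.4, -9.7, 9.0]
width: 0.06
finger_force: 33.2
```

```bash
python3 -c "
from h import *
go(*fx(0.5,-35),.083,88.1)"
```

```text
row [ 0.34 -0.19  0.04 -0.15] yaw 88.0 q6 0.54
```

Request:
servo_tool(targets=[[0,0,-0.1,0],[0,0,-0.1,0],[0,0,-0.1,0],[0,0,-0.1,0],[0,0,-0.1,0],[0,0,-0.1,0]], claw=0)

```text
time: 36.02
tool_pos: [0.5135, 0.3468, 0.081]
ee_rot: [-3.142, -0.0, 1.538]
wrist_force: [0.2, -0.1, 0.5]
width: 0.094
finger_force: 0.0
```

Request:
servo_tool(targets=[[0,0,-2,0],[0,0,-6,0],[0,0,-12,0],[-5,0,-16,0],[-11,0,-16,0],[-17,0,-16,0],[-23,0,-16,0],[-29,0,-16,0]])

```text
time: 37.02
tool_pos: [0.5037, 0.0551, 0.2413]
ee_rot: [3.141, -0.0, 1.538]
wrist_force: [0.5, -1.1, -0.7]
width: 0.0938
finger_force: 0.0
```

```bash
cat > chk.py <<'E'
from h import *
t=snapshot("top");np.save("t.npy",t)
for c in cartons(t): print(c)
# bed-frame outline of brown/white top face of the pile: cast on tilted plane of layer k
def bedpt(u,v,zb):
    m=camera_model("top");K=m["camera_matrix"];T=m["camera_from_world"];R=T[:3,:3]
    c=-R.T@T[:3,3];d=R.T@(np.linalg.solve(K,[u,v,1.])*[1,-1,-1])
    ct,st=np.cos(TH),np.sin(TH);F=np.array([[ct,-st,0],[st,ct,0],[0,0,1]])
    a=np.radians(15);B=np.array([[1,0,0],[0,np.cos(a),np.sin(a)],[0,-np.sin(a),np.cos(a)]])
    o=np.array([*T0,.025]);M=(F@B).T;c=M@(c-o);d=M@d
    return (c+d*(zb-c[2])/d[2])*1e3
def pile(k):
    h=cv2.cvtColor(t,cv2.COLOR_BGR2HSV)
    w=cv2.inRange(h,np.array([0,0,195]),np.array([179,28,255]))[160:215,110:170]
    n,l,st,ce=cv2.connectedComponentsWithStats(w)
    for i in range(1,n):
        if st[i,4]>30: print("white",st[i],"bed",[np.round(bedpt(110+x,160+y,.03*k),0)[:2] for x,y in [(st[i,0],st[i,1]),(st[i,0]+st[i,2],st[i,1]+st[i,3])]])
import sys;pile(int(sys.argv[1]))
E
python3 chk.py 2; python3 -c "
from h import *
go(.592,-.2725,.15,96.8)"
```

```text
(array([ 0.5662724 , -0.28077114], dtype=float32), np.float32(0.10574044), np.float32(0.06745877), np.float32(97.15134))
white [ 25  27   8  23 149] bed [array([ 33., -52.]), array([-33., -83.])]
row [-31.66  10.14   9.14  -9.13] yaw 87.7 q6 0.03
```

Carton C has been knocked to (0.566, -0.281). The white band on the pile's top carton runs x = -33 to +33 mm, so the pile is centred. I go for C at its new place.

```bash
python3 -c "
from h import *
go(.5663,-.2808,.15,97)"
```

```text
row [-32.6    7.61   9.14  -9.33] yaw 87.7 q6 0.03
```

Request:
servo_tool(targets=[[-5,1.2,0,-5],[-10,2.4,0,-9],[-15,3.6,0,-9],[-20,4.8,2,-9],[-25,6,5,-9],[-30,7,8,-9],[-32,7.5,9,-9],[-32,7.5,9,-9]])

```text
time: 38.08
tool_pos: [0.5682, -0.2657, 0.15]
ee_rot: [-3.14, -0.002, 1.693]
wrist_force: [0.7, 0.5, -0.4]
width: 0.0939
finger_force: 0.0
```

Request:
servo_tool(targets=[[0,0,0,0],[0,0,0,0]])

```text
time: 38.33
tool_pos: [0.5693, -0.2641, 0.1531]
ee_rot: [3.139, 0.001, 1.697]
wrist_force: [0.4, 0.0, 0.3]
width: 0.0938
finger_force: 0.0
```

```bash
python3 - <<'E'
from h import *
go(.5663,-.2808,.018,97)
# carton C outline in scene view: white band check of position
s=snapshot("scene");h=cv2.cvtColor(s,cv2.COLOR_BGR2HSV)
m=((h[...,0]<28)&(h[...,1]>60)&(h[...,2]>110)|((h[...,1]<60)&(h[...,2]>150))).astype(np.uint8)[210:310,120:260]
for c in cv2.findContours(m,cv2.RETR_EXTERNAL,cv2.CHAIN_APPROX_NONE)[0]:
    if cv2.contourArea(c)>200:
        M=cv2.moments(c);print(cv2.boundingRect(c),cv2.contourArea(c),ray("scene",120+M["m10"]/M["m00"],210+M["m01"]/M["m00"],.015))
print(pix("scene",[.5663,-.2808,.015]))
E
```

```text
row [-1.62 -0.51 13.51  0.23] yaw 97.2 q6 -0.65
(100, 51, 27, 49) 478.0 [ 0.74894995 -0.19150151  0.015     ]
(9, 29, 54, 44) 1238.5 [ 0.56561942 -0.28085911  0.015     ]
[155.59265049 260.18952841]
```

Request:
servo_tool(targets=[[-1.2,-0.5,4,0],[-1.6,-0.5,8,0],[-1.6,-0.5,11,0],[-1.6,-0.5,13.2,0],[-1.6,-0.5,13.5,0],[-1.6,-0.5,13.5,0]])

```text
time: 39.12
tool_pos: [0.5661, -0.2817, 0.0173]
ee_rot: [3.14, 0.001, 1.696]
wrist_force: [0.2, -0.6, 0.7]
width: 0.0937
finger_force: 0.0
```

Request:
servo_tool(targets=[[0,0,0,0],[0,0,0,0],[0,0,0,0],[0,0,0,0],[0,0,0,0],[0,0,0,0],[0,0,0,0]], claw=255)

```text
time: 40.0
tool_pos: [0.5654, -0.2821, 0.0163]
ee_rot: [-3.142, 0.0, 1.695]
wrist_force: [-1.7, -0.5, 3.7]
width: 0.0598
finger_force: 30.0
```

Request:
servo_tool(targets=[[0,0,-2,0],[0,0,-6,0],[0,0,-10,0],[0,0,-15,0],[0,0,-20,0],[0,0,-22,0],[0,0,-22,0]])

```text
time: 40.88
tool_pos: [0.5664, -0.2824, 0.2396]
ee_rot: [3.137, 0.004, 1.695]
wrist_force: [-0.8, 1.2, -2.4]
width: 0.0599
finger_force: 30.0
```

```bash
python3 -c "
from h import *
go(*fx(0.5,-40),.24,88.1)"
```

```text
row [ 6.25e+01  2.82e+00 -4.00e-02  9.01e+00] yaw 97.1 q6 -0.68
```

Request:
servo_tool(targets=[[4,0.2,0,0],[9,0.4,0,1],[14,0.6,0,2],[19,0.8,0,3],[24,1.1,0,4],[29,1.3,0,5],[34,1.5,0,6],[39,1.7,0,7]])

```text
time: 41.88
tool_pos: [0.5328, 0.1087, 0.2341]
ee_rot: [-3.138, 0.0, 1.572]
wrist_force: [-0.1, -0.1, -1.8]
width: 0.0597
finger_force: 30.0
```

```bash
python3 -c "
from h import *
go(*fx(0.5,-40),.24,88.1)"
```

```text
row [23.26 -1.56 -0.59  1.97] yaw 90.1 q6 0.1
```

Request:
servo_tool(targets=[[5,-0.3,0,0.5],[10,-0.6,0,1],[14,-0.9,0,1.5],[18,-1.2,0,2],[21,-1.4,0,2],[22.5,-1.5,0,2],[22.5,-1.5,3,2],[22.5,-1.5,6,2]])

```text
time: 42.88
tool_pos: [0.5185, 0.3317, 0.1747]
ee_rot: [-3.141, 0.001, 1.538]
wrist_force: [0.3, -0.1, -2.9]
width: 0.0596
finger_force: 30.0
```

Request:
servo_tool(targets=[[0,0,1,0],[0,0,2,0],[0,0,2,0]])

```text
time: 43.25
tool_pos: [0.5187, 0.3318, 0.156]
ee_rot: [-3.141, 0.0, 1.537]
wrist_force: [0.9, 0.4, -1.5]
width: 0.0594
finger_force: 30.0
```

```bash
python3 -c "
from h import *
go(*fx(0.5,-34),.112,88.1)"
```

```text
row [ 1.54 -0.2   4.4  -0.02] yaw 88.1 q6 0.51
```

Request:
servo_tool(targets=[[0.7,-0.2,1,0],[1.2,-0.2,2,0],[1.2,-0.2,2.6,0],[1.2,-0.2,3.1,0],[1.2,-0.2,3.5,0],[1.2,-0.2,3.8,0],[1.2,-0.2,3.8,0]])

```text
time: 44.12
tool_pos: [0.5171, 0.3457, 0.1208]
ee_rot: [3.14, -0.004, 1.538]
wrist_force: [-3.6, 2.1, 5.7]
width: 0.0601
finger_force: 30.0
```

Request:
servo_tool(targets=[[0,0,0.2,0],[0,0,0.4,0],[0,0,0.6,0],[0,0,0.6,0]])

```text
time: 44.62
tool_pos: [0.5173, 0.3465, 0.1155]
ee_rot: [3.139, -0.006, 1.538]
wrist_force: [-2.8, 3.4, 7.3]
width: 0.0596
finger_force: 30.0
```

```bash
python3 -c "
from h import *
go(*fx(0.5,-27.2),.112,88.1)"
```

```text
row [ 0.76 -0.01  0.35  0.05] yaw 88.1 q6 0.53
```

Request:
servo_tool(targets=[[0,0,0.2,0],[0,0,0.35,0],[0,0,0.35,0],[0.2,0,0.4,0],[0.4,0,0.45,0],[0.4,0,0.45,0]])

```text
time: 45.38
tool_pos: [0.5185, 0.348, 0.1115]
ee_rot: [3.137, -0.001, 1.537]
wrist_force: [-1.6, -1.6, 9.0]
width: 0.0597
finger_force: 30.0
```

Request:
servo_tool(targets=[[0.2,0,0,0],[0.4,0,0,0],[0.4,0,0,0]])

```text
time: 45.75
tool_pos: [0.5186, 0.3512, 0.1106]
ee_rot: [3.138, 0.001, 1.537]
wrist_force: [-1.3, -3.3, 7.2]
width: 0.0598
finger_force: 30.0
```

```bash
python3 -c "
from h import *
go(*fx(0.5,-27.2),.112,88.1)"
```

```text
row [ 0.29 -0.13 -0.14 -0.04] yaw 88.1 q6 0.54
```

Request:
servo_tool(targets=[[0.2,-0.05,-0.1,0],[0.4,-0.1,-0.1,0],[0.5,-0.1,-0.1,0],[0.5,-0.1,-0.1,0]])

```text
time: 46.25
tool_pos: [0.5185, 0.3514, 0.1107]
ee_rot: [3.138, 0.01, 1.534]
wrist_force: [0.1, -14.0, 6.8]
width: 0.0596
finger_force: 30.0
```

```bash
python3 -c "
from h import *
go(*fx(0.5,-27.2),.112,88.1)"
```

```text
row [ 0.26 -0.12 -0.13 -0.19] yaw 87.9 q6 0.55
```

Firm against the backstop. I release and check.

Request:
servo_tool(targets=[[-0.4,0,0,0],[-0.4,0,0,0],[-0.4,0,0,0],[-0.4,0,0,0],[-0.4,0,0,0],[-0.4,0,0,0]], claw=0)

```text
time: 47.0
tool_pos: [0.5162, 0.3534, 0.1085]
ee_rot: [-3.141, -0.0, 1.538]
wrist_force: [-0.4, 0.2, -0.3]
width: 0.0939
finger_force: 0.0
```

Request:
servo_tool(targets=[[0,0,-2,0],[0,0,-6,0],[0,0,-12,0],[-5,0,-14,0],[-11,0,-14,0],[-17,0,-14,0],[-23,0,-14,0],[-29,0,-14,0]])

```text
time: 48.0
tool_pos: [0.5064, 0.0616, 0.2488]
ee_rot: [3.141, -0.0, 1.538]
wrist_force: [1.1, -0.2, -0.4]
width: 0.0939
finger_force: 0.0
```

```bash
python3 chk.py 3; python3 - <<'E'
from h import *
t=np.load("t.npy");s=snapshot("scene")
for c in blobs(t,(0,150,130),(6,255,255),20):
    if cv2.boundingRect(c)[0]<300: print("head",rect("top",c,.128))
go(.608,.182,.2,61)
cv2.imwrite("pics/c11.png",np.hstack([cv2.resize(s[100:190,275:375],(400,360)),cv2.resize(t[140:240,90:190],(400,400))[:360]]))
E
```

```text
white [ 19  26   8  23 156] bed [array([ 31., -51.]), array([-33., -82.])]
row [12.77  9.63  4.89 26.66] yaw 87.7 q6 0.05
```

View pics/c11.png

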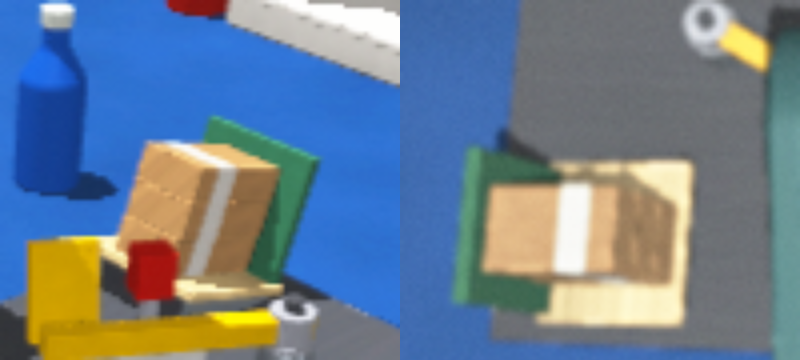

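The three cartons form one straight pile against the backstop: the ends line up at (150–200, 145–265) in the left panel, and the pile is centred on the bed in the right. Next I pull the pin.

Request:
servo_tool(targets=[[3,2.4,0,8],[7,5,0,16],[10,7.5,2,24],[12.8,9.7,4,26.7],[12.8,9.7,4.9,26.7],[12.8,9.7,4.9,26.7],[12.8,9.7,4.9,26.7]])

```text
time: 48.98
tool_pos: [0.6079, 0.1877, 0.2011]
ee_rot: [3.14, -0.001, 1.071]
wrist_force: [0.6, -0.3, -0.2]
width: 0.0939
finger_force: 0.0
```

```bash
python3 - <<'E'
from h import *
t=snapshot("top");s=snapshot("scene")
for c in blobs(t,(0,150,100),(6,255,255),8):
    if cv2.boundingRect(c)[0]<300: print("head top",cv2.boundingRect(c),rect("top",c,.128))
for c in blobs(s,(0,150,100),(6,255,255),20):
    b=cv2.boundingRect(c)
    if 290<b[0]<340: print("scene head",b)
for z in(.10,.117,.134): print(z,pix("scene",[.609,.183,z]),pix("scene",[.6105,.1807,z]))
go(.609,.183,.11,61)
E
```

```text
scene head (306, 160, 14, 15)
0.1 [311.56222004 172.37194178] [311.40928104 172.82714733]
0.117 [312.19528486 166.92505463] [312.0423514  167.37227989]
0.134 [312.84010127 161.37705684] [312.68719996 161.81592523]
row [-0.36  0.3   9.14  0.37] yaw 61.4 q6 0.71
```

Request:
servo_tool(targets=[[-0.35,0.2,3,0.4],[-0.35,0.2,6,0.4],[-0.35,0.2,8,0.4],[-0.35,0.2,9.1,0.4],[-0.35,0.2,9.1,0.4],[-0.35,0.2,9.1,0.4]])

```text
time: 49.82
tool_pos: [0.6088, 0.1842, 0.1102]
ee_rot: [3.14, -0.002, 1.065]
wrist_force: [-0.3, -0.8, 0.5]
width: 0.094
finger_force: 0.0
```

Request:
servo_tool(targets=[[0,0,0,0],[0,0,0,0],[0,0,0,0],[0,0,0,0],[0,0,0,0],[0,0,0,0],[0,0,0,0],[0,0,0,0]], claw=255)

```text
time: 50.82
tool_pos: [0.6086, 0.1838, 0.1086]
ee_rot: [3.14, -0.0, 1.065]
wrist_force: [1.0, -0.6, -0.4]
width: 0.0288
finger_force: 29.8
```

Request:
servo_tool(targets=[[0,0,0,0],[0,0,0,0]])

```text
time: 51.08
tool_pos: [0.6085, 0.1838, 0.1086]
ee_rot: [3.14, -0.0, 1.065]
wrist_force: [1.9, -1.6, -1.4]
width: 0.0288
finger_force: 29.8
```

Gripped. I pull straight up and wait for the gate.

Request:
servo_tool(targets=[[0,0,-1,0],[0,0,-2,0],[0,0,-3.5,0],[0,0,-6,0],[0,0,-9,0],[0,0,-12,0],[0,0,-15,0],[0,0,-15,0]])

```text
time: 52.08
tool_pos: [0.6086, 0.1849, 0.2644]
ee_rot: [3.136, -0.006, 1.066]
wrist_force: [0.2, -0.6, -0.8]
width: 0.0278
finger_force: 30.0
```

Request:
servo_tool(targets=[[0,0,0,0],[0,0,0,0],[0,0,0,0],[0,0,0,0],[0,0,0,0],[0,0,0,0],[0,0,0,0],[0,0,0,0]])

```text
time: 53.08
tool_pos: [0.608, 0.1841, 0.2587]
ee_rot: [3.142, -0.0, 1.065]
wrist_force: [-0.6, 0.6, -0.5]
width: 0.028
finger_force: 30.0
```

Request:
servo_tool(targets=[[0,0,0,0],[0,0,0,0],[0,0,0,0],[0,0,0,0],[0,0,0,0],[0,0,0,0],[0,0,0,0],[0,0,0,0]])

```text
time: 54.08
tool_pos: [0.608, 0.1841, 0.2586]
ee_rot: [-3.142, -0.0, 1.065]
wrist_force: [0.7, -0.5, -0.8]
width: 0.0279
finger_force: 30.0
```

```bash
python3 - <<'E'
from h import *
s=snapshot("scene");x=get_obs()["tool_pos"];print(x)
# shaft pixels below the fingers: grey columns per row
for z in(.15,.17,.19,.21): print(z,np.round(pix("scene",[x[0],x[1],z]),1))
h=cv2.cvtColor(s,cv2.COLOR_BGR2HSV)
for v in range(130,166,3):
    r=h[v,295:335]; g=np.nonzero((r[:,1]<50)&(r[:,2]>95))[0]; print(v,295+g)
for c in blobs(s,(20,150,110),(35,255,255),20): print("yellow",cv2.boundingRect(c))
for c in blobs(s,(0,150,100),(6,255,255),10):
    b=cv2.boundingRect(c)
    if 280<b[0]<340 and b[1]>80: print("red",b)
E
```

```text
[0.60800214 0.18405505 0.25860074]
0.15 [313.4 155.8]
0.17 [314.2 149.1]
0.19 [315.  142.1]
0.21 [315.9 135. ]
130 [316 317 318 319]
133 [315 316 317 318]
136 [311 315 316 317 318 319 320 321 322]
139 [315 316 317 318 324 325 326 327 328]
142 [314 315 316 317 330 331 332 333]
145 [307 329 330 331 332]
148 [328 329 330 331]
151 [327 328 329 330]
154 [326 327 328 329]
157 [325 326 327 328]
160 [295 324 325 326 327]
163 [323 324 325 326]
yellow (220, 198, 10, 9)
yellow (219, 174, 21, 10)
yellow (301, 137, 43, 46)
red (312, 107, 6, 16)
red (328, 96, 4, 7)
```

```bash
python3 - <<'E'
from h import *
s=snapshot("scene");t=snapshot("top")
print(pix("scene",[.6,-.001,.045]),pix("top",[.6,-.001,.045]))
print("scene V");h=cv2.cvtColor(s,cv2.COLOR_BGR2HSV)[...,2]
for v in range(203,222): print(v,h[v,246:275].tolist())
h=cv2.cvtColor(t,cv2.COLOR_BGR2HSV)[...,2]
print("top V")
for v in range(160,188): print(v,h[v,242:270].tolist())
# gate expectations
piv=np.array([.67113,.26112])
for a in(-.2,0,.1):
    d=a+TH;u=np.array([-np.cos(d),-np.sin(d)]);n=np.array([-np.sin(d),np.cos(d)])
    P=lambda q,w,z:np.round(pix("scene",[*(piv+(q*u+w*n)/1e3),z]),1)
    print(a,"bar end",P(180,9,.085),P(180,-9,.065),"pad top",P(135,33,.138),P(185,33,.138))
E
```

```text
[258.91288456 211.22962663] [256.19799731 172.79875472]
scene V
203 [101, 102, 101, 152, 218, 218, 218, 217, 219, 219, 220, 204, 137, 147, 136, 175, 217, 217, 217, 215, 216, 216, 215, 215, 215, 212, 213, 211, 211]
204 [102, 103, 103, 153, 219, 219, 218, 219, 219, 204, 138, 148, 155, 158, 155, 141, 143, 195, 217, 215, 215, 215, 215, 214, 214, 213, 211, 211, 211]
205 [104, 104, 104, 154, 221, 221, 204, 152, 138, 147, 155, 158, 158, 155, 153, 153, 149, 133, 176, 217, 216, 215, 215, 214, 213, 212, 212, 212, 210]
206 [104, 105, 148, 215, 206, 153, 134, 148, 152, 156, 155, 153, 152, 153, 151, 151, 153, 148, 142, 128, 194, 215, 215, 215, 214, 215, 213, 212, 211]
207 [103, 147, 196, 153, 134, 148, 151, 155, 154, 154, 153, 151, 152, 152, 153, 151, 149, 148, 147, 144, 133, 142, 194, 218, 217, 215, 215, 215, 213]
208 [114, 140, 133, 147, 149, 155, 155, 155, 151, 150, 150, 151, 153, 152, 149, 147, 148, 149, 152, 155, 154, 151, 136, 175, 217, 216, 215, 216, 214]
209 [125, 147, 149, 154, 155, 153, 151, 150, 150, 146, 139, 140, 137, 141, 148, 154, 155, 154, 156, 156, 156, 157, 157, 143, 143, 194, 2
[... 5186 characters left out ...]
 89, 87, 84, 83, 86, 85, 130, 167, 180, 177]
185 [187, 186, 188, 175, 139, 99, 92, 92, 100, 100, 100, 99, 101, 102, 99, 98, 106, 113, 119, 122, 120, 116, 119, 125, 149, 170, 181, 177]
186 [185, 187, 187, 184, 168, 147, 142, 149, 151, 150, 154, 150, 149, 151, 151, 151, 154, 164, 168, 171, 171, 170, 168, 166, 169, 179, 179, 181]
187 [186, 186, 186, 187, 187, 177, 181, 183, 182, 181, 180, 181, 178, 179, 180, 177, 178, 182, 184, 184, 184, 186, 184, 181, 182, 179, 180, 182]
-0.2 bar end [312.1 151.2] [306.8 158. ] pad top [329.  139.7] [319.3 133.8]
0 bar end [303.  153.5] [298.3 160.8] pad top [320.8 140.8] [308.9 135.5]
0.1 bar end [298.9 155.1] [294.6 162.6] pad top [317.1 141.6] [304.1 136.6]
```

The gate's yellow outline, left edge at 301, matches a joint angle near 0, so the gate has shut on the pile. Next I park the pin.

```bash
python3 -c "
from h import *
go(.5983,0,.15,66)"
```

```text
row [-16.57   8.07  10.86  -4.99] yaw 61.0 q6 0.71
```

Request:
servo_tool(targets=[[-4,2,0,-2],[-8,4,0,-5],[-12,6,2,-5],[-16.6,8.1,5,-5],[-16.6,8.1,8,-5],[-16.6,8.1,10.5,-5],[-16.6,8.1,10.8,-5],[-16.6,8.1,10.8,-5]])

```text
time: 55.22
tool_pos: [0.5988, -0.0003, 0.1513]
ee_rot: [3.141, -0.0, 1.152]
wrist_force: [0.5, 0.5, -0.7]
width: 0.0279
finger_force: 30.0
```

```bash
python3 - <<'E'
from h import *
go(.5983,0,.11,66)
s=snapshot("scene");h=cv2.cvtColor(s,cv2.COLOR_BGR2HSV)
for v in range(186,214,3):
    r=h[v,246:275];print(v,[(int(a[1]),int(a[2])) for a in r[5:20]])
x=get_obs()["tool_pos"]
for z in(.075,.085,.1): print(z,pix("scene",[x[0],x[1],z]))
E
```

```text
row [ 0.   -0.05  4.13  0.02] yaw 66.0 q6 0.32
186 [(190, 102), (191, 103), (191, 103), (193, 103), (189, 105), (192, 105), (136, 109), (47, 124), (19, 137), (20, 143), (18, 140), (25, 132), (83, 117), (191, 103), (177, 95)]
189 [(195, 102), (188, 103), (194, 104), (191, 103), (190, 102), (191, 103), (114, 116), (38, 140), (18, 138), (20, 142), (18, 140), (31, 133), (83, 113), (191, 103), (191, 103)]
192 [(190, 102), (193, 102), (191, 103), (191, 103), (193, 102), (192, 101), (115, 115), (43, 143), (18, 144), (16, 140), (18, 140), (27, 130), (85, 111), (192, 105), (196, 104)]
195 [(186, 104), (193, 102), (194, 100), (192, 101), (192, 101), (194, 101), (121, 116), (40, 140), (18, 143), (16, 141), (17, 137), (34, 128), (121, 110), (194, 104), (193, 103)]
198 [(189, 101), (189, 101), (193, 102), (190, 102), (193, 103), (193, 102), (89, 121), (17, 151), (18, 143), (18, 140), (17, 137), (36, 126), (125, 106), (193, 99), (193, 102)]
201 [(196, 215), (196, 208), (198, 183), (190, 102), (188, 103), (190, 102), (184, 104), (92, 119), (20, 142), (18, 138), (31, 130), (105, 112), (188, 102), (195, 102), (189, 104)]
204 [(199, 222), (198, 220), (198, 219), (198, 221), (174, 207), (65, 134), (154, 149), (165, 155), (171, 160), (167, 157), (148, 140), (68, 97), (134, 95), (191, 103), (193, 103)]
207 [(141, 150), (149, 154), (172, 156), (174, 155), (173, 155), (174, 154), (175, 153), (175, 153), (174, 154), (176, 155), (174, 154), (174, 151), (172, 150), (173, 149), (168, 147)]
210 [(173, 152), (173, 152), (173, 152), (171, 148), (170, 132), (169, 118), (168, 103), (165, 96), (169, 98), (172, 114), (174, 141), (174, 151), (175, 153), (172, 139), (163, 83)]
213 [(175, 162), (171, 161), (170, 159), (175, 156), (172, 138), (168, 102), (161, 87), (163, 75), (167, 75), (163, 78), (168, 94), (171, 106), (163, 69), (163, 69), (160, 70)]
0.075 [259.21918391 201.28232463]
0.085 [259.31602666 197.97507101]
0.1 [259.46344159 192.94073952]
```

Request:
servo_tool(targets=[[-0.25,-0.1,0,0],[-0.25,-0.1,1,0],[-0.25,-0.1,2,0],[-0.25,-0.1,2.8,0],[-0.25,-0.1,3.3,0],[-0.25,-0.1,3.8,0],[-0.25,-0.1,3.8,0]])

```text
time: 56.15
tool_pos: [0.5962, -0.0022, 0.112]
ee_rot: [-3.141, 0.0, 1.152]
wrist_force: [0.1, -0.8, -0.7]
width: 0.0279
finger_force: 30.0
```

```bash
python3 - <<'E'
from h import *
go(.5983,0,.085,66)
s=snapshot("scene");h=cv2.cvtColor(s,cv2.COLOR_BGR2HSV)
for v in range(198,216,2):
    r=h[v,246:275];print(v,[(int(a[1]),int(a[2])) for a in r[5:20]])
E
```

```text
row [0.29 0.1  2.7  0.01] yaw 66.0 q6 0.32
198 [(191, 100), (189, 101), (190, 102), (193, 102), (178, 103), (83, 117), (15, 139), (15, 138), (16, 141), (17, 138), (40, 126), (172, 104), (184, 101), (194, 101), (192, 101)]
200 [(194, 101), (192, 101), (190, 102), (193, 102), (174, 104), (89, 115), (21, 136), (20, 141), (18, 143), (18, 138), (45, 125), (190, 102), (195, 102), (193, 99), (194, 101)]
202 [(197, 208), (199, 187), (193, 103), (189, 105), (172, 108), (89, 123), (21, 136), (18, 141), (18, 141), (21, 136), (46, 122), (191, 103), (191, 104), (189, 104), (191, 104)]
204 [(199, 222), (196, 221), (197, 217), (198, 188), (116, 108), (20, 128), (19, 147), (16, 140), (18, 141), (19, 136), (18, 111), (66, 66), (166, 92), (189, 104), (193, 102)]
206 [(102, 155), (66, 136), (139, 149), (147, 153), (140, 155), (51, 146), (17, 147), (17, 139), (18, 140), (19, 135), (10, 106), (164, 70), (153, 70), (114, 65), (57, 58)]
208 [(174, 157), (169, 157), (173, 155), (172, 154), (140, 151), (49, 146), (17, 146), (18, 141), (17, 138), (19, 133), (17, 106), (165, 79), (155, 69), (159, 72), (165, 71)]
210 [(174, 151), (173, 152), (176, 151), (172, 148), (135, 134), (38, 133), (16, 144), (18, 140), (19, 137), (14, 124), (37, 96), (164, 76), (165, 71), (159, 72), (161, 73)]
212 [(172, 160), (174, 160), (172, 160), (170, 150), (129, 115), (20, 115), (18, 144), (18, 138), (17, 136), (12, 123), (40, 95), (164, 70), (163, 69), (164, 70), (160, 70)]
214 [(172, 160), (174, 157), (173, 153), (171, 152), (171, 149), (163, 149), (142, 151), (131, 148), (121, 146), (143, 130), (154, 71), (164, 70), (170, 69), (166, 69), (160, 70)]
```

No contact force and the shaft ends inside the hole's rim, at (258.7, 213). I lower it the rest of the way and release.

Request:
servo_tool(targets=[[0,0,0.7,0],[0,0,1.4,0],[0,0,2,0],[0,0,2.4,0],[0,0,2.6,0],[0,0,2.6,0]])

```text
time: 56.95
tool_pos: [0.5964, -0.0023, 0.0865]
ee_rot: [-3.141, -0.0, 1.152]
wrist_force: [-0.0, 0.5, -0.2]
width: 0.028
finger_force: 30.0
```

Request:
servo_tool(targets=[[0,0,0,0],[0,0,0,0],[0,0,0,0],[0,0,0,0],[0,0,0,0],[0,0,0,0]], claw=0)

```text
time: 57.7
tool_pos: [0.5965, -0.0022, 0.0865]
ee_rot: [-3.142, -0.0, 1.152]
wrist_force: [1.1, -0.4, -0.5]
width: 0.0842
finger_force: 0.0
```

Request:
servo_tool(targets=[[0,0,-2,0],[0,0,-6,0],[0,0,-10,0],[0,-6,-14,0],[0,-12,-14,0],[0,-18,-14,0],[0,-18,-14,0]])

```text
time: 58.58
tool_pos: [0.4291, 0.0722, 0.227]
ee_rot: [3.141, -0.001, 1.155]
wrist_force: [0.4, -0.8, 0.8]
width: 0.0946
finger_force: 0.0
```

```bash
python3 chk.py 3; python3 - <<'E'
from h import *
t=np.load("t.npy");s=snapshot("scene")
for c in blobs(t,(0,150,100),(6,255,255),20): print("red top",cv2.boundingRect(c),rect("top",c,.1))
for c in blobs(s,(0,150,100),(6,255,255),20):
    b=cv2.boundingRect(c)
    if 240<b[0]<280: print("red scene",b)
for c in blobs(s,(20,150,110),(35,255,255),60): print("yellow scene",cv2.boundingRect(c))
for c in blobs(t,(20,150,110),(35,255,255),40): print("yellow top",cv2.boundingRect(c),rect("top",c,.085))
for n,lo,hi,z in [("spool",(8,180,180),(18,255,255),.08),("jar cap",(100,150,120),(112,255,255),.1)]: 
    for c in blobs(t,lo,hi,60):
        if cv2.contourArea(c)<900: print(n,cv2.boundingRect(c),rect("top",c,z)[:3])
E
```

```text
white [ 19  26   8  23 157] bed [array([ 31., -51.]), array([-33., -82.])]
red top (341, 275, 19, 30) (array([ 0.26441824, -0.25842562], dtype=float32), np.float32(0.086694896), np.float32(0.016887171), np.float32(151.42673))
red top (249, 164, 14, 14) (array([0.59739727, 0.00138926], dtype=float32), np.float32(0.034576345), np.float32(0.033180196), np.float32(157.91512))
red scene (253, 188, 12, 17)
yellow scene (219, 174, 21, 10)
yellow scene (301, 137, 43, 46)
yellow top (144, 188, 17, 20) (array([0.52040875, 0.29898375], dtype=float32), np.float32(0.053838532), np.float32(0.04475442), np.float32(176.65846))
yellow top (163, 152, 7, 55) (array([0.57546854, 0.25996214], dtype=float32), np.float32(0.15873282), np.float32(0.015034398), np.float32(0.9031614))
jar cap (218, 239, 20, 58) (array([0.32338807, 0.07892685], dtype=float32), np.float32(0.15533438), np.float32(0.05171115))
```

```bash
python3 - <<'E'
from h import *
a=cv2.resize(cv2.imread("pics/top0.png"),(512,384));b=np.load("t.npy")
for n,(u,v) in [("jar",(391,176)),("tin",(391,224)),("spool",(253,219))]:
    print(n,np.abs(a[v-22:v+22,u-22:u+22].astype(int)-b[v-22:v+22,u-22:u+22]).mean().round(1))
a=cv2.resize(cv2.imread("pics/scene0.png"),(512,384));b=snapshot("scene");u,v=230,190
print("spool scene",np.abs(a[v-18:v+18,u-14:u+14].astype(int)-b[v-18:v+18,u-14:u+14]).mean().round(1))
E
```

```text
jar 2.4
tin 2.4
spool 19.0
spool scene 8.0
```

```bash
python3 -c "
from bench import *
print(close_job())"
```

```text
the job is handed in; nothing more can be done
None
```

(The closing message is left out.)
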